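# Sort the dental casts into their case pans and onto the articulator

### The arm

A 6-joint arm with a two-finger parallel gripper is mounted at the origin on the work surface. World frame = base frame: x ahead of the robot, y to its left, z up, the work surface at z = 0. Lengths are in m, angles in degrees, forces in N, time in s.
With the tool pointing down it reaches from about 0.275 to 0.825 m from the base axis. Payload 4.9 kg.
Tool frame: the origin (TCP) lies midway between the tips of the shut fingers; the grasp point (between the pads) lies 19 mm behind it (ctrl.hold_point_z is the y of the grasp point in the tool frame, in m); y points along the fingers, x is the direction in which the jaws open and shut, and the axes are right-handed (so a half turn about y gives the same grasp; the last joint's range is limited). The gripper opens to 85 mm and grips with 20 to 120 N. Pads are 22 mm wide; open, the fingers measure 114 mm over their backs; the gripper's body (76 mm by 85 mm) begins 54 mm behind the grasp point. The pads swing forward as they close: fully open they stand 13 mm farther back than shut.
Start: joints at [-76.731, 18.69, -11.035, 60.275, 0, 82.311], TCP at [0.197, -0.514, 0.231] pointing down, gripper open.
Joint ranges: [-152.03, 152.03], [-55.5, 102.48], [-74.3, 77.21], [-110.64, 120.58], [-84.22, 78.4], [-180, 180]. Speed limits (degrees/s): [147.25, 147.25, 180, 180, 180, 180].

### API

Orientations are given as [roll, pitch, yaw] about the fixed x, y, z axes, in that order (R = Rz(yaw) Ry(pitch) Rx(roll)).
In Python, from workcell import ctrl, snapshot, search_frame, masks_of, pinpoint gives the robot as it stands. The module is installed in compiled form; this text tells all that it offers.
- The arm moves only by the tool arm_command, never from a script. Its argument "plan" is a list of rows, each a list of 2 entries, a list of its own where there are three numbers: the shift along the tool's x, y, z in m, then the turn about the tool's y in rad. In form: [[[dx, dy, dz], twist], ...]. A call has 1 to 20 rows; each row shifts and turns the commanded pose from where the row before left it, along the tool's axes as they then stand; what a row does not reach is not made up. A row lasts 1/12 s, in which the tool goes at most 41.7 mm and 7.16 degrees, less where a joint would pass 70% of its speed; a pose out of reach is approached as far as the arm can. A call with a gripper value outside its range is refused whole. "hand" is the gripper command: -1 is shut, 1 is fully open, values between are in proportion, set as the call begins (left out, the last holds). The fingers move at their own pace and stop on an object; "force" is the grip in N (left out, the last holds). Time passes only in rows, so rows that do not move let the fingers close. It gives the time, the measured TCP pose, the force and the opening at its end, in the units of the state.
- ctrl.sense(): the state, without advancing time (a new reading comes with each control period).
- snapshot(name): name is "scene" or "top"; returns a dict with "image" (400x640x3 uint8, blue, green, red), "z_map" (400x640 float32, m along the optical axis (not along the pixel's ray), 0 where there is no reading), "fx", "fy", "cx", "cy" (pixels), "R" (3x3) and "t" (3): a world point X has camera coordinates R X + t. Camera axes: x right, y down, z forward; pixel columns grow to the right and rows downward; lengths in m; the calibration is good to about 2 mm. A picture is of the moment at which its call begins.
- ctrl.close_job(): hands the job in, once; it reports no verdict.
Trained networks look in the newest picture that a camera, given by its name, has taken for a name from the list of things; names that differ only in an ending like _2 or _b are one class to them, and where a whole thing is asked for, a point or a joint stands for the part that bears it (a point fixed in the world has none). Each returns a list of dicts, best first, with "p" (0 to 1); they miss things now and then, are a little off and sometimes report something else, mostly with a low value. They report only what shows in the picture. A call takes as long as a camera call. They do not tell look-alikes from the thing itself.
- search_frame(thing, camera): "extent" ([centre column, centre row, width, height] in pixels, round what is visible of it).
- masks_of(thing, camera): "region" (400x640 bool, what is visible of it) and "extent" ([centre column, centre row, width, height] in pixels, round what is visible of it).
- pinpoint(thing, camera): "xy" ([column, row] in pixels: a listed point, or the origin of a listed thing).
The state is a dict: "time": time; "joint_positions": joint angles; "joint_velocities": joint speeds; "joint_efforts": joint torques, N m; "tool_pos": TCP position; "ee_rot": TCP orientation; "ft_force": force on the tool from outside, world axes, zero at the start; "ft_torque": the same for the moment, N m; "finger_gap": finger opening in m.
Only numpy, scipy, OpenCV 4.12 (cv2) and the standard library are available. Lean on these libraries where they do the work, as an engineer would, in place of code of your own. Each camera call takes 0.05 s, during which the arm holds its last target.

### The job

Put the casts away where each belongs: the two yellow quarter-arch casts into the blue case pan, the two white full-arch casts into the green case pan, and the yellow full-arch cast on the black mounting plate onto the seat of the open articulator, turned so that the notch in its plate drops over the key and the plate lies fully down and flat. In the pans the casts lie side by side, teeth up and flat on the floor, none on top of another. Stone chips, so set every cast down gently instead of dropping it, and leave the amber bottle and the wax pot where they stand.

Things in the scene. Friction and masses are not known exactly. Their poses are not given: they have to be found in the camera images.
- yellow_prep: Yellow stone quarter-arch cast (a straight-sided block with one short row of teeth on top), one of its teeth ground down to a small round stump. Block 58 mm long (its x) by 30 mm wide (its y) with flat vertical sides, 20 mm high; teeth to 33 mm. Loose, about 75 g. Origin: centre of the underside; z up, teeth on top.
- yellow_opposing: Yellow stone quarter-arch cast (a straight-sided block with one short row of teeth on top), all its teeth full size. Block 58 mm long (its x) by 30 mm wide (its y) with flat vertical sides, 20 mm high; teeth to 33 mm. Loose, about 75 g. Origin: centre of the underside; z up, teeth on top.
- white_upper: White plaster full-arch study cast, an upper jaw: the space inside the arch is filled in (palate). Base 52 mm long (its x, front teeth at -x), 56 mm wide (its y), 20 mm high; teeth to 33 mm. Sides at y = -28 and +28 mm are flat and vertical from x = -12 to +26 mm; the front narrows. Loose, 130 g. Origin: centre of the underside, z up, teeth on top.
- white_lower: White plaster full-arch study cast, a lower jaw: the space inside the arch is a flat hollow. Base 52 mm long (its x, front teeth at -x), 56 mm wide (its y), 20 mm high; teeth to 33 mm. Sides at y = -28 and +28 mm are flat and vertical from x = -12 to +26 mm; the front narrows. Loose, 130 g. Origin: centre of the underside, z up, teeth on top.
- mounted: Yellow full-arch cast on white plaster on a black plate 62 (x) by 54 (y) by 8 mm; 43 mm high, 190 g, loose. Front teeth at -x. Notch through the plate, open at its rear edge (x = +31): y = -8 to +8, from x = +19. Grip the common flat sides at y = -27 and +27, x = -28 to +16, up to z = 32. Origin: centre of the plate's underside, z up.
- blue_pan: Blue plastic case pan, an open tray fixed to the bench, outside 123 mm (its x) by 168 mm (its y), 36 mm high with rim; walls and floor 4 mm thick, so the inside is 115 by 160 mm and the floor lies 4 mm above the bench. Origin: centre of the underside, z up.
- green_pan: Green plastic case pan, an open tray fixed to the bench, outside 123 mm (its x) by 168 mm (its y), 36 mm high with rim; walls and floor 4 mm thick, so the inside is 115 by 160 mm and the floor lies 4 mm above the bench. Origin: centre of the underside, z up.
- articulator: Open black jaw articulator, fixed. Origin on the bench under the seat's centre, z up, hinge at +x. Mm: seat = level aluminium plate, top at z = 26, 44 wide, with a black key at its rear, x = 22 to 30, 7 wide at y = 0, 5.5 high. Cast seated: its origin at (0, 0, 26), axes along these, play 3-4. Pillars x = 86, y = -54, 54, 110 high; raised upper frame behind x = 70, 220 high.
- bottle: Bystander: small round amber bottle with a white cap, 38 mm across, 75 mm high, beyond the pans. Origin: centre of the underside.
- wax_pot: Bystander: low round metal pot with a red lid, 51 mm across, 36 mm high, beyond the pans. Origin: centre of the underside.
Not all that is in view belongs to the job. Of the things shaped like the green_pan, the green one is meant. Leave any purple look-alike of the white_upper alone.

How it is judged:
By the outcome, as a careful person would: the job done as asked, in the order asked, and still so for the second after the job is handed in, with the robot touching nothing.
It also fails if it takes over 120 s, if anything falls off the work surface, if the arm or the gripper's body presses on something with over 40 N, if the wrist force passes 120 N, or if a joint passes its speed limit or range.

## Working session

There is one attempt and no reset: what is moved stays moved. The work goes in short steps, Python scripts to look and compute and a tool call to move; the robot and the scene stay as the last step left them, time stands still between calls to the robot, and variables do not carry over. Pictures are saved under pics/ and viewed, and the job is handed in when it is done.

Besides the shell and the picture viewer there is one more tool, called after "Request:" by a JSON object that holds its "name" and its "arguments", one argument or row to a line. arm_command: Moves the arm, as the interface text tells. Its arguments: {"type":"object","properties":{"plan":{"type":"array"},"hand":{"type":"number"},"force":{"type":"number"}},"required":["plan"]}

```bash
mkdir -p pics; cat > h.py <<'E'
import numpy as np, cv2
from workcell import ctrl, snapshot, search_frame, masks_of, pinpoint
def pts(s):
    z=s["z_map"]; v,u=np.mgrid[0:z.shape[0],0:z.shape[1]]
    P=np.stack([(u-s["cx"])/s["fx"]*z,(v-s["cy"])/s["fy"]*z,z],-1)
    W=(P-np.array(s["t"]))@np.array(s["R"])
    W[z==0]=np.nan
    return W
E
python3 - <<'E'
from h import *
print(ctrl.sense(), ctrl.hold_point_z)
for n in("scene","top"):
    s=snapshot(n); cv2.imwrite(f"pics/{n}0.png",s["image"])
    R=np.array(s["R"]);print(n,s["fx"],R.round(3).tolist(),(-R.T@np.array(s["t"])).round(3))
    np.savez(f"{n}0.npz",**s)
E
```

```text
{'time': 0.0, 'joint_positions': array([-7.67290556e+01,  1.87323321e+01, -1.10923534e+01,  6.02750899e+01,
        1.14733942e-03,  8.23115044e+01]), 'joint_velocities': array([-0.03233807, -0.10342255,  0.0220133 , -0.02092657,  0.09846016,
        0.04834831]), 'joint_efforts': array([ 2.65339049e-04, -4.43396723e+01,  2.62441617e+01,  1.53060135e-02,
       -1.56798069e-04, -3.07177132e-06]), 'tool_pos': array([ 0.19662443, -0.51302285,  0.23049809]), 'ee_rot': array([-89.9855143 ,   0.09872487, -69.04054848]), 'ft_force': array([ 0.65517456,  0.17165876, -0.15626369]), 'ft_torque': array([-0.03025315, -0.01387525,  0.01264567]), 'finger_gap': 0.08544612896291819} -0.0187
scene 434.31324478876246 [[-0.654, 0.756, -0.008], [0.484, 0.411, -0.772], [-0.581, -0.509, -0.635]] [1.269 0.595 0.815]
top 386.4224581273775 [[0.004, -1.0, -0.024], [-0.991, -0.0, -0.135], [0.135, 0.024, -0.991]] [ 0.419 -0.037  1.031]
```

View pics/scene0.png

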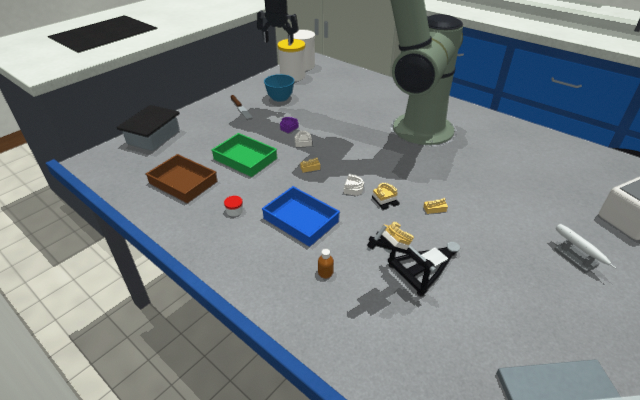

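View pics/top0.png

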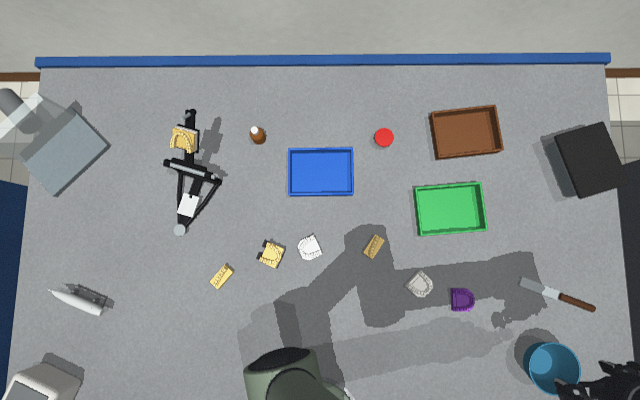

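The top view shows the blue pan at (321,172) and the green pan at (450,208). The mounted cast is at (271,254), and the seat is the light plate at (188,205). The whites are at (310,247) and (420,285), with the purple look-alike at (462,299). The yellow quarters are at (221,276) and (373,246). A brown pan sits at (466,132) and isn't part of the job. Next I'll enlarge and measure.

```bash
python3 - <<'E'
from h import *
s=dict(np.load("top0.npz")); 
im=s["image"]
c=im[215:325,195:485]; cv2.imwrite("pics/crop1.png",cv2.resize(c,None,fx=2.75,fy=2.75,interpolation=cv2.INTER_CUBIC))
c=im[100:240,150:240]; cv2.imwrite("pics/crop2.png",cv2.resize(c,None,fx=4,fy=4,interpolation=cv2.INTER_CUBIC))
snapshot("top")
W=pts(s)
for n in "yellow_prep yellow_opposing white_upper white_lower mounted blue_pan green_pan articulator bottle wax_pot".split():
    for d in masks_of(n,"top")[:4]:
        if d["p"]<.2: continue
        m=d["region"]; P=W[m]; P=P[~np.isnan(P[:,0])]
        zt=np.percentile(P[:,2],97)
        r=cv2.minAreaRect((P[:,:2]*1000).astype(np.float32))
        print(n,round(float(d["p"]),2),np.round(d["extent"]),"mean",P.mean(0).round(3),"z97",zt.round(3),"rect",np.round(r[0]),np.round(r[1]),round(r[2]))
    for d in pinpoint(n,"top")[:3]:
        print("   pin",round(float(d["p"]),2),np.round(d["xy"],1))
E
```

```text
yellow_prep 0.82 [375. 247.  19.  22.] mean [ 0.44  -0.147  0.024] z97 0.036 rect [ 441. -148.] [29. 57.] 56
   pin 0.86 [375.6 246.7]
yellow_opposing 0.69 [222. 279.  22.  23.] mean [0.361 0.244 0.021] z97 0.036 rect [361. 250.] [37. 64.] 50
   pin 0.8 [224.8 275.9]
white_upper 0.94 [464. 300.  23.  22.] mean [ 0.308 -0.368  0.025] z97 0.036 rect [ 307. -377.] [62. 54.] 90
white_upper 0.78 [419. 284.  25.  22.] mean [ 0.346 -0.264  0.025] z97 0.036 rect [ 343. -266.] [53. 55.] 43
   pin 0.73 [419.5 284.4]
   pin 0.58 [461.  299.9]
white_lower 0.83 [310. 248.  25.  27.] mean [0.436 0.017 0.024] z97 0.036 rect [435.  18.] [56. 53.] 26
white_lower 0.28 [382. 138.  19.  28.] mean [ 0.726 -0.178  0.033] z97 0.039 rect [ 728. -180.] [46. 48.] 64
   pin 0.68 [309.4 246.7]
mounted 0.81 [269. 255.  32.  32.] mean [0.419 0.115 0.031] z97 0.047 rect [419. 120.] [62. 58.] 64
blue_pan 0.81 [318. 172.  65.  48.] mean [ 0.64  -0.01   0.011] z97 0.04 rect [637.  -9.] [127. 180.] 1
   pin 0.66 [320.9 172.1]
   pin 0.63 [448.8 209.3]
green_pan 0.92 [465. 133.  74.  56.] mean [ 0.75  -0.403  0.012] z97 0.04 rect [ 745. -398.] [127. 173.] 6
green_pan 0.9 [452. 208.  75.  51.] mean [ 0.54  -0.352  0.011] z97 0.04 rect [ 541. -346.] [133. 172.] 5
   pin 0.67 [463.1 136. ]
articulator 0.6 [190. 173.  64. 128.] mean [0.618 0.316 0.091] z97 0.2 rect [640. 315.] [337. 132.] 2
articulator 0.26 [385. 137.  16.  28.] mean [ 0.727 -0.178  0.033] z97 0.039 rect [ 731. -178.] [54. 49.] 22
   pin 0.57 [189.6 205.1]
   pin 0.55 [307.8 247.8]
   pin 0.52 [267.7 252.6]
bottle 0.5 [259. 136.  14.  18.] mean [0.731 0.155 0.049] z97 0.076 rect [735. 157.] [34. 36.] 34
bottle 0.38 [191. 174.  60. 124.] mean [0.617 0.317 0.09 ] z97 0.199 rect [636. 326.] [321. 145.] 10
   pin 0.72 [259.2 136.9]
wax_pot 0.91 [382. 139.  16.  28.] mean [ 0.726 -0.178  0.031] z97 0.039 rect [ 731. -177.] [56. 49.] 43
   pin 0.87 [385.8 136.8]
```

View pics/crop1.png

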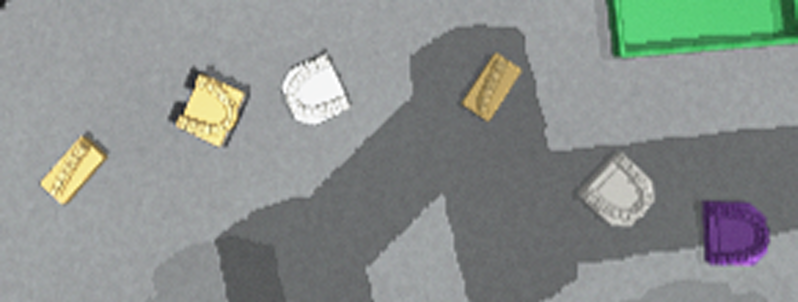

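View pics/crop2.png

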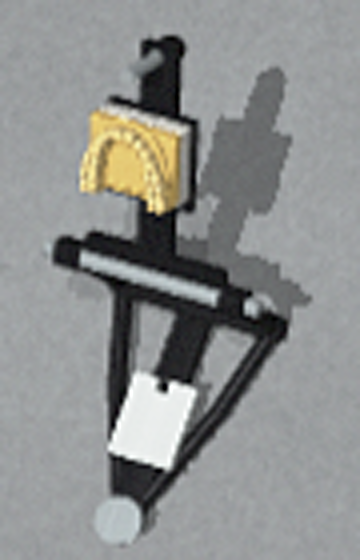

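```bash
cat >> h.py <<'E'
from scipy.optimize import minimize
Q=np.array
def box(x0,x1,y0,y1,z0,z1): return Q([[x,y,z] for x in(x0,x1) for y in(y0,y1) for z in(z0,z1)],float)
def prism(poly,z0,z1): return Q([[x,y,z] for x,y in poly for z in(z0,z1)],float)
FA=[(26,-28),(26,28),(-12,28),(-22,18),(-26,8),(-26,-8),(-22,-18),(-12,-28)]
ins=lambda p,k:[(x*k,y*k) for x,y in p]
MOD={"q":[box(-29,29,-15,15,0,20),box(-27,27,-8,8,20,33)],
"w":[prism(FA,0,20),prism(ins(FA,.9),20,32)],
"m":[box(-31,19,-27,27,0,8),box(19,31,-27,-8,0,8),box(19,31,8,27,0,8),prism([(18,-27),(18,27),(-16,27),(-26,16),(-28,8),(-28,-8),(-26,-16),(-16,-27)],8,32)]}
def proj(s,X):
    c=X@Q(s["R"]).T+Q(s["t"]); return np.stack([c[:,0]/c[:,2]*s["fx"]+s["cx"],c[:,1]/c[:,2]*s["fy"]+s["cy"]],-1)
K=6
def sil(s,mod,x,y,yaw,win,z0=0):
    u0,v0,u1,v1=win; im=np.zeros(((v1-v0)*K,(u1-u0)*K),np.uint8)
    c,sn=np.cos(yaw),np.sin(yaw);R=Q([[c,-sn,0],[sn,c,0],[0,0,1]])
    for p in MOD[mod]:
        w=(p/1000)@R.T+Q([x,y,z0]); q=((proj(s,w)-[u0,v0]+.5)*K)
        cv2.fillConvexPoly(im,cv2.convexHull(np.round(q).astype(np.int32)),1)
    return cv2.resize(im.astype(np.float32),(u1-u0,v1-v0),interpolation=cv2.INTER_AREA)
def hmask(s,h):
    W=pts(s); return np.nan_to_num(W[...,2],nan=0)>h
def fit(s,mod,x,y,yaw,mask,z0=0):
    u,v=proj(s,Q([[x,y,z0+.015]]))[0]; r=32
    win=(int(max(u-r,0)),int(max(v-r,0)),int(min(u+r,640)),int(min(v+r,400)))
    m=mask[win[1]:win[3],win[0]:win[2]].astype(np.uint8)
    n,l,st,ce=cv2.connectedComponentsWithStats(m)
    i=1+np.argmin(np.hypot(*(ce[1:]-[u-win[0],v-win[1]]).T)); m=(l==i).astype(np.float32)
    f=lambda p:np.abs(sil(s,mod,p[0]/1000,p[1]/1000,p[2]/30,win,z0)-m).sum()
    best=None
    for dy in (-.2,0,.2):
        p0=Q([x*1000,y*1000,(yaw+dy)*30])
        r_=minimize(f,p0,method="Nelder-Mead",options=dict(initial_simplex=np.vstack([p0,p0+[6,0,0],p0+[0,6,0],p0+[0,0,6]]),xatol=.05,fatol=.05))
        if best is None or r_.fun<best.fun: best=r_
    p=best.x; return round(p[0],1),round(p[1],1),round(np.degrees(p[2]/30),1),round(best.fun,1),m.sum()
E
python3 - <<'E'
from h import *
for n in("top","scene"):
    s=dict(np.load(n+"0.npz")); W=pts(s)
    if n=="top":
        b=W[255:275,320:350,2]; print("bench z",np.nanmean(b),np.nanstd(b))
        for nm,(u,v) in dict(blue=(321,172),green=(450,208),seat=(184,208)).items(): print(nm,W[v-2:v+3,u-2:u+3].reshape(-1,3).mean(0).round(4))
    else:
        u,v=np.round(proj(s,Q([[.42,.06,0]]))[0]).astype(int); b=W[v-4:v+4,u-4:u+4]; print("bench",b.reshape(-1,3).mean(0),np.nanstd(b[...,2]))
    mk=hmask(s,.006)
    for k,mod,x,y,a in [("q_right","q",.44,-.148,50),("q_left","q",.361,.247,50),("wU","w",.345,-.265,135),("wL","w",.436,.017,-25),("mount","m",.42,.117,60)]:
        al=[a] if mod=="q" else [a,a+90,a+180,a-90]
        print(n,k,sorted([fit(s,mod,x,y,np.radians(q),mk) for q in al],key=lambda t:t[3])[:2])
E
```

```text
bench z 0.00025866527167263197 0.0018965993406738276
blue [ 0.6418 -0.0124  0.004 ]
green [ 0.5436 -0.3554  0.0045]
seat [0.5404 0.3487 0.0267]
top q_right [(np.float64(441.2), np.float64(-149.5), np.float64(-34.4), np.float64(18.3), np.float32(269.0))]
top q_left [(np.float64(361.7), np.float64(247.2), np.float64(139.7), np.float64(24.2), np.float32(293.0))]
top wU [(np.float64(342.9), np.float64(-268.3), np.float64(45.4), np.float64(28.4), np.float32(456.0)), (np.float64(342.9), np.float64(-266.7), np.float64(307.2), np.float64(63.6), np.float32(456.0))]
top wL [(np.float64(435.6), np.float64(20.0), np.float64(-64.5), np.float64(22.9), np.float32(408.0)), (np.float64(436.1), np.float64(20.0), np.float64(-65.7), np.float64(23.6), np.float32(408.0))]
top mount [(np.float64(420.8), np.float64(120.5), np.float64(65.3), np.float64(41.6), np.float32(467.0)), (np.float64(420.7), np.float64(120.2), np.float64(245.4), np.float64(82.4), np.float32(467.0))]
bench [ 4.19058359e-01  5.85745529e-02 -3.70847706e-04] 0.001848553323856401
scene q_right [(np.float64(440.2), np.float64(-153.3), np.float64(-41.7), np.float64(66.9), np.float32(181.0))]
scene q_left [(np.float64(362.2), np.float64(244.6), np.float64(146.3), np.float64(81.9), np.float32(242.0))]
scene wU [(np.float64(343.9), np.float64(-271.2), np.float64(44.8), np.float64(34.1), np.float32(218.0)), (np.float64(345.7), np.float64(-269.0), np.float64(226.9), np.float64(38.1), np.float32(218.0))]
scene wL [(np.float64(434.6), np.float64(16.4), np.float64(-63.5), np.float64(36.6), np.float32(302.0)), (np.float64(434.7), np.float64(16.3), np.float64(-63.9), np.float64(36.7), np.float32(302.0))]
scene mount [(np.float64(415.9), np.float64(114.3), np.float64(64.7), np.float64(54.9), np.float32(450.0)), (np.float64(413.8), np.float64(111.3), np.float64(245.2), np.float64(80.2), np.float32(450.0))]
```

```bash
cat >> h.py <<'E'
def unproj(s,uv,z):
    uv=Q(uv,float).reshape(-1,2); R=Q(s["R"]); C=-R.T@Q(s["t"])
    d=np.stack([(uv[:,0]-s["cx"])/s["fx"],(uv[:,1]-s["cy"])/s["fy"],np.ones(len(uv))],-1)@R
    return C+d*((z-C[2])/d[:,2])[:,None]
E
python3 - <<'E'
from h import *
s=dict(np.load("top0.npz")); im=s["image"]; W=pts(s)
# warp to orthophoto at z=.026, 0.5mm/px, around seat
def ortho(s,cx,cy,h,z,res=.0005):
    n=int(2*h/res); i,j=np.mgrid[0:n,0:n]
    X=np.stack([cx+h-i*res,cy+h-j*res,np.full(i.shape,z)],-1).reshape(-1,3)
    p=proj(s,X).reshape(n,n,2).astype(np.float32)
    return cv2.remap(s["image"],p[...,0],p[...,1],cv2.INTER_CUBIC)
o=ortho(s,.545,.345,.08,.026); cv2.imwrite("pics/orthoseat.png",cv2.resize(o,None,fx=1.8,fy=1.8))
g=cv2.cvtColor(o,cv2.COLOR_BGR2GRAY); m=((g>200)).astype(np.uint8)
n,l,st,ce=cv2.connectedComponentsWithStats(m); i=1+np.argmax(st[1:,4]);m=(l==i).astype(np.uint8)
c=max(cv2.findContours(m,0,1)[0],key=cv2.contourArea)
r=cv2.minAreaRect(c); print("seat rect",(.545+.08-r[0][1]*.0005)*1000,(.345+.08-r[0][0]*.0005)*1000,Q(r[1])*.5,r[2], st[i])
b=cv2.boxPoints(r); print([( round(625-.5*q[1],1),round(425-.5*q[0],1)) for q in b])
# pans: rim outline
for nm,lo,hi,(cx,cy) in [("blue",100,130,(.64,-.01)),("green",50,80,(.543,-.352))]:
    o=ortho(s,cx,cy,.14,.036); hsv=cv2.cvtColor(o,cv2.COLOR_BGR2HSV)
    m=((hsv[...,0]>lo)&(hsv[...,0]<hi)&(hsv[...,1]>120)).astype(np.uint8)
    c=max(cv2.findContours(m,0,1)[0],key=cv2.contourArea); r=cv2.minAreaRect(c)
    print(nm,(cx+.14)*1000-r[0][1]*.5,(cy+.14)*1000-r[0][0]*.5,Q(r[1])*.5,r[2])
    cv2.imwrite(f"pics/o_{nm}.png",o)
# world top map: all points z>.05 near articulator and z>.04 near the route
E
```

```text
seat rect 549.6776123046875 339.9352569580078 [44.02596664 56.37397385] 16.975500106811523 [ 113   86  114  129 9111]
[(np.float32(529.1), np.float32(369.2)), (np.float32(583.1), np.float32(352.8)), (np.float32(570.2), np.float32(310.7)), (np.float32(516.3), np.float32(327.1))]
blue 637.3589782714844 -11.474899291992188 [129.46856689 172.33050537] 89.10482788085938
green 539.2731475830078 -344.5907287597656 [126.22691345 177.46902466] 85.14483642578125
```

View pics/orthoseat.png

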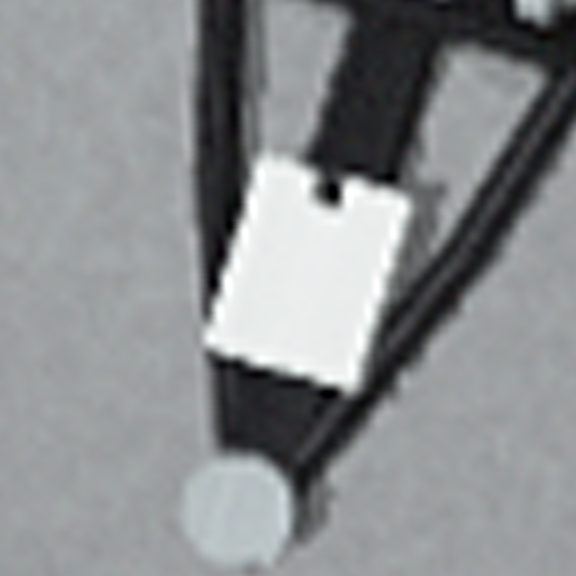

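```bash
python3 - <<'E'
from h import *
for nme in("top","scene"):
    s=dict(np.load(nme+"0.npz")); g=cv2.cvtColor(s["image"],cv2.COLOR_BGR2GRAY).astype(float)
    u,v=np.round(proj(s,Q([[.55,.34,.026]]))[0]).astype(int); win=(u-17,v-20,u+17,v+20) if nme=="top" else (u-18,v-13,u+18,v+14)
    sub=g[win[1]:win[3],win[0]:win[2]]; print(nme,sub.max(), (u,v))
    hi=np.percentile(sub,97); m=np.clip((sub-165)/(hi-165),0,1)
    def ren(p):
        x,y,a,xr,xf=p[0]/1000,p[1]/1000,p[2]/30,p[3],p[4]
        im=np.zeros(((win[3]-win[1])*K,(win[2]-win[0])*K),np.uint8);c,sn=np.cos(a),np.sin(a);R=Q([[c,-sn,0],[sn,c,0],[0,0,1]])
        for b,val in((box(-xf,xr,-22,22,26,26),1),(box(22,30,-3.5,3.5,26,31.5),0)):
            q=(proj(s,b/1000@R.T+Q([x,y,0]))-win[:2]+.5)*K
            cv2.fillConvexPoly(im,cv2.convexHull(np.round(q).astype(np.int32)),val)
        return cv2.resize(im.astype(np.float32),(win[2]-win[0],win[3]-win[1]),interpolation=cv2.INTER_AREA)
    f=lambda p:((ren(p)-m)**2).sum()
    for x0,y0 in((549.7,340),(546.5,341)):
        p0=Q([x0,y0,np.radians(-17)*30,28,28.])
        r=minimize(f,p0,method="Nelder-Mead",options=dict(initial_simplex=np.vstack([p0]+[p0+4*np.eye(5)[i] for i in range(5)]),xatol=.02,fatol=.005,maxiter=2000))
        p=r.x;print(p[:2].round(1),np.degrees(p[2]/30).round(1),p[3:].round(1),r.fun)
E
```

```text
top 251.0 (np.int64(188), np.int64(204))
[549.8 340.1] -16.4 [27.2 27.4] 8.246706243930038
[546.8 341.1] -16.6 [30.1 24.1] 5.59506561173781
scene 245.0 (np.int64(433), np.int64(257))
[546.4 340.9] -13.9 [19.  22.4] 14.200617178860655
[548.4 340.2] -13.1 [16.3 24.8] 13.788580284086013
```

Request:
{"name": "arm_command", "arguments": {
  "plan": [
    [[0,0,0],-0.1087],
    [[0,0,0],-0.1087],
    [[0,0,0],-0.1087],
    [[0,0,0],-0.1087],
    [[0,0,0],-0.1087],
    [[0,0,0],-0.1087],
    [[0,0,0],-0.1087],
    [[0,0,0],-0.1087],
    [[0,0,0],-0.1087],
    [[0,0,0],-0.1087],
    [[0,0,0],-0.1087],
    [[0,0,0],-0.1087],
    [[0,0,0],-0.1087],
    [[0,0,0],-0.1087],
    [[0,0,0],-0.1087],
    [[0,0,0],-0.1087],
    [[0,0,0],-0.1087],
    [[0,0,0],-0.1087],
    [[0,0,0],-0.1087],
    [[0,0,0],-0.1087]
  ],
  "hand": 1
}}

```text
time: 2.82
tool_pos: [0.1967, -0.5136, 0.2313]
ee_rot: [-90.0, -0.0, 55.8]
ft_force: [-0.1, -0.2, 0.5]
finger_gap: 0.0852
```

```bash
cat > g.py <<'E'
import sys; from h import *
# usage: g.py x y z yaw  (mm,deg): shift in the present tool axes & twist needed
x,y,z,a=map(float,sys.argv[1:5]); s=ctrl.sense(); p=s["tool_pos"]*1000; r=s["ee_rot"]; ps=np.radians(r[2])
d=Q([x,y,z])-p
t=np.radians((a-r[2]+180)%360-180)
for nm,q in(("now",ps),("after turn",np.radians(a))):
    T=Q([d[0]*np.cos(q)+d[1]*np.sin(q),-d[2],-d[0]*np.sin(q)+d[1]*np.cos(q)])/1000
    print(nm,T.round(4),"|h|",round(np.hypot(T[0],T[2]),3))
print("twist",-t.round(4),"t",s["time"],"pos",p.round(1),"rot",r.round(1),"F",s["ft_force"].round(1),"gap",round(s["finger_gap"],4))
E
python3 g.py 441.2 -149.5 60 55.6
```

```text
now [0.4386 0.1713 0.0023] |h| 0.439
after turn [0.4385 0.1713 0.004 ] |h| 0.439
twist 0.0039 t 2.8167 pos [ 196.7 -513.6  231.3] rot [-90.   -0.   55.8] F [-0.1 -0.2  0.5] gap 0.0852
```

Request:
{"name": "arm_command", "arguments": {
  "plan": [
    [[0.01,0,0],0.0039],
    [[0.025,0.006,0],0],
    [[0.025,0.009,0],0],
    [[0.025,0.0095,0],0],
    [[0.025,0.0095,0],0],
    [[0.025,0.0095,0],0],
    [[0.025,0.0095,0],0],
    [[0.025,0.0095,0],0],
    [[0.025,0.0095,0],0],
    [[0.025,0.0095,0],0],
    [[0.025,0.0095,0],0],
    [[0.025,0.0095,0],0],
    [[0.025,0.0095,0],0],
    [[0.025,0.0095,0],0],
    [[0.025,0.0095,0],0],
    [[0.025,0.0095,0.001],0],
    [[0.025,0.0095,0.001],0],
    [[0.0185,0.0095,0.001],0],
    [[0.01,0.005,0.0005],0],
    [[0,0,0],0]
  ]
}}

```text
time: 4.48
tool_pos: [0.4433, -0.1489, 0.068]
ee_rot: [-89.9, -0.0, 55.4]
ft_force: [-0.0, -0.6, 0.0]
finger_gap: 0.0853
```

```bash
python3 g.py 441.2 -149.5 4 55.6; python3 -c "
from h import *
s=snapshot('top');cv2.imwrite('pics/t1.png',cv2.resize(s['image'][200:300,310:440],None,fx=5,fy=5))"
```

```text
now [-0.0017  0.064   0.0014] |h| 0.002
after turn [-0.0016  0.064   0.0014] |h| 0.002
twist -0.004 t 4.4833 pos [ 443.3 -148.9   68. ] rot [-89.9  -0.   55.4] F [-0.  -0.6  0. ] gap 0.0853
```

View pics/t1.png

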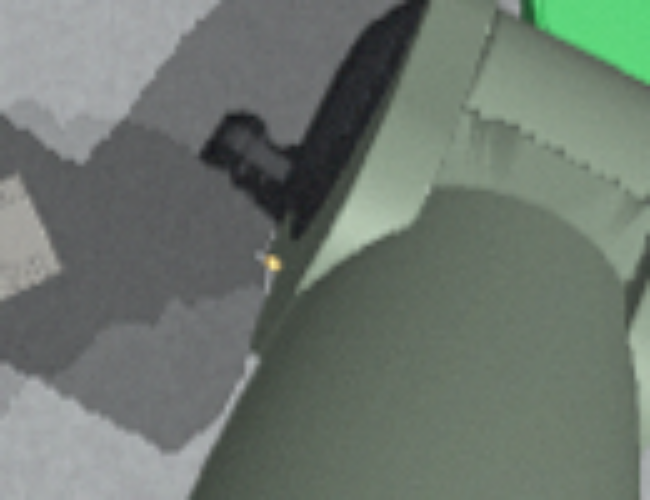

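The arm hides the cast from the top camera, so I'll go down on the measured pose and close.

Request:
{"name": "arm_command", "arguments": {
  "plan": [
    [[-0.0017,0.008,0.0014],0],
    [[0,0.01,0],0],
    [[0,0.01,0],0],
    [[0,0.01,0],0],
    [[0,0.01,0],0],
    [[0,0.008,0],0],
    [[0,0.005,0],0],
    [[0,0.003,0],0],
    [[0,0,0],0],
    [[0,0,0],0]
  ]
}}

```text
time: 5.37
tool_pos: [0.4414, -0.152, 0.0049]
ee_rot: [-90.0, 0.0, 55.3]
ft_force: [-0.3, 0.0, -0.1]
finger_gap: 0.0851
```

Request:
{"name": "arm_command", "arguments": {
  "plan": [
    [[0,0,0],0],
    [[0,0,0],0],
    [[0,0,0],0],
    [[0,0,0],0],
    [[0,0,0],0],
    [[0,0,0],0],
    [[0,0,0],0],
    [[0,0,0],0],
    [[0,0,0],0],
    [[0,0,0],0],
    [[0,0,0],0],
    [[0,0,0],0]
  ],
  "hand": -1,
  "force": 30
}}

```text
time: 6.37
tool_pos: [0.4417, -0.1517, 0.0052]
ee_rot: [-90.0, -0.0, 55.3]
ft_force: [-0.8, 0.6, 6.2]
finger_gap: 0.0291
```

```bash
python3 g.py 638 -44 120 90; python3 -c "
from h import *
s=snapshot('scene');cv2.imwrite('pics/s1.png',cv2.resize(s['image'][120:220,240:400],None,fx=5,fy=5))"
```

```text
now [ 0.2003 -0.1148 -0.1   ] |h| 0.224
after turn [ 0.1077 -0.1148 -0.1963] |h| 0.224
twist -0.6056 t 6.3667 pos [ 441.7 -151.7    5.2] rot [-90.   -0.   55.3] F [-0.8  0.6  6.2] gap 0.0291
```

View pics/s1.png

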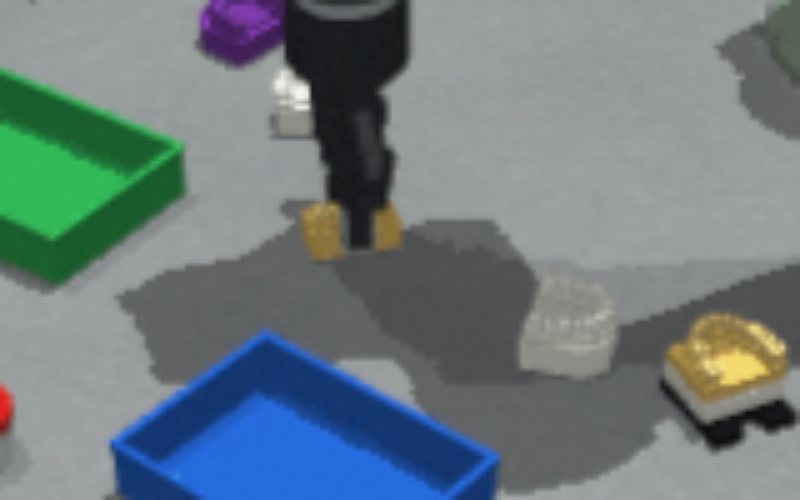

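The cast is gripped at (350,225) in the crop, roughly mid-length, with a gap of 29 mm. Lifting and turning.

Request:
{"name": "arm_command", "arguments": {
  "plan": [
    [[0,-0.005,0],0],
    [[0,-0.01,0],-0.0606],
    [[0,-0.015,0],-0.109],
    [[0,-0.02,0],-0.109],
    [[0,-0.02,0],-0.109],
    [[0,-0.02,0],-0.109],
    [[0,-0.015,0],-0.109],
    [[0,-0.01,0],0],
    [[0.012,0,-0.022],0],
    [[0.012,0,-0.022],0],
    [[0.014,0,-0.026],0],
    [[0.014,0,-0.026],0],
    [[0.014,0,-0.026],0],
    [[0.014,0,-0.026],0],
    [[0.014,0,-0.026],0],
    [[0.0095,0,-0.015],0],
    [[0.0042,0,-0.0073],0],
    [[0,0,0],0],
    [[0,0,0],0]
  ]
}}

```text
time: 8.0
tool_pos: [0.6366, -0.0442, 0.1192]
ee_rot: [-89.9, 0.0, 90.0]
ft_force: [-0.6, 0.0, -1.1]
finger_gap: 0.0293
```

```bash
python3 g.py 638 -44 10 90;
```

```text
now [ 0.0002  0.1092 -0.0014] |h| 0.001
after turn [ 0.0002  0.1092 -0.0014] |h| 0.001
twist 0.0001 t 8.0 pos [636.6 -44.2 119.2] rot [-89.9   0.   90. ] F [-0.6  0.  -1.1] gap 0.0293
```

Request:
{"name": "arm_command", "arguments": {
  "plan": [
    [[0,0.015,-0.0014],0],
    [[0,0.02,0],0],
    [[0,0.02,0],0],
    [[0,0.02,0],0],
    [[0,0.015,0],0],
    [[0,0.01,0],0],
    [[0,0.005,0],0],
    [[0,0.002,0],0],
    [[0,0.001,0],0],
    [[0,0,0],0],
    [[0,0,0],0]
  ]
}}

```text
time: 8.92
tool_pos: [0.6398, -0.0443, 0.0128]
ee_rot: [-90.1, 0.0, 90.0]
ft_force: [0.0, 0.1, -1.2]
finger_gap: 0.0292
```

Request:
{"name": "arm_command", "arguments": {
  "plan": [
    [[0,0.0005,0],0],
    [[0,0.0005,0],0],
    [[0,0.0005,0],0],
    [[0,0,0],0],
    [[0,0,0],0]
  ]
}}

```text
time: 9.33
tool_pos: [0.6391, -0.044, 0.0103]
ee_rot: [-90.0, -0.0, 90.0]
ft_force: [-0.8, 1.0, -0.6]
finger_gap: 0.0289
```

Request:
{"name": "arm_command", "arguments": {
  "plan": [
    [[0,0.0005,0],0],
    [[0,0.0005,0],0],
    [[0,0,0],0],
    [[0,0,0],0]
  ]
}}

```text
time: 9.67
tool_pos: [0.6391, -0.044, 0.0092]
ee_rot: [-90.0, -0.0, 90.0]
ft_force: [0.0, 0.8, -1.3]
finger_gap: 0.0293
```

Request:
{"name": "arm_command", "arguments": {
  "plan": [
    [[0,0.0005,0],0],
    [[0,0.0005,0],0],
    [[0,0,0],0],
    [[0,0,0],0]
  ]
}}

```text
time: 10.0
tool_pos: [0.6391, -0.044, 0.0092]
ee_rot: [-90.0, 0.0, 90.0]
ft_force: [-2.9, 0.9, 6.4]
finger_gap: 0.0298
```

Contact is felt at 6 N. Releasing.

Request:
{"name": "arm_command", "arguments": {
  "plan": [
    [[0,0,0],0],
    [[0,0,0],0],
    [[0,0,0],0],
    [[0,0,0],0],
    [[0,0,0],0]
  ],
  "hand": 0
}}

```text
time: 10.42
tool_pos: [0.6391, -0.044, 0.0081]
ee_rot: [-90.0, -0.0, 90.0]
ft_force: [0.4, -0.3, 0.8]
finger_gap: 0.0429
```

Request:
{"name": "arm_command", "arguments": {
  "plan": [
    [[0,-0.005,0],0],
    [[0,-0.015,0],0],
    [[0,-0.025,0],0],
    [[0,-0.03,0],0],
    [[0,-0.03,0],0],
    [[0,-0.005,0],0],
    [[0,0,0],0]
  ]
}}

```text
time: 11.0
tool_pos: [0.6413, -0.0444, 0.1216]
ee_rot: [-90.3, 0.1, 90.0]
ft_force: [0.6, -0.1, -0.7]
finger_gap: 0.0426
```

```bash
python3 g.py 361.7 247.2 70 49.7;
```

```text
now [0.2916 0.0516 0.2796] |h| 0.404
after turn [0.0416 0.0516 0.4018] |h| 0.404
twist 0.7033 t 11.0 pos [641.3 -44.4 121.6] rot [-90.3   0.1  90. ] F [ 0.6 -0.1 -0.7] gap 0.0426
```

Request:
{"name": "arm_command", "arguments": {
  "plan": [
    [[0,0,0],0.1005],
    [[0,0,0],0.1005],
    [[0,0,0],0.1005],
    [[0,0,0],0.1005],
    [[0,0,0],0.1005],
    [[0,0,0],0.1005],
    [[0,0,0],0.1003]
  ],
  "hand": 1
}}

```text
time: 11.58
tool_pos: [0.6379, -0.0438, 0.1164]
ee_rot: [-89.9, 0.1, 49.4]
ft_force: [0.0, 0.3, 0.6]
finger_gap: 0.085
```

Request:
{"name": "arm_command", "arguments": {
  "plan": [
    [[0.001,0,0.015],0],
    [[0.0026,0,0.025],0],
    [[0.0026,0.002,0.025],0],
    [[0.0026,0.004,0.025],0],
    [[0.0026,0.004,0.025],0],
    [[0.0026,0.004,0.025],0],
    [[0.0026,0.004,0.025],0],
    [[0.0026,0.004,0.025],0],
    [[0.0026,0.004,0.025],0],
    [[0.0026,0.004,0.025],0],
    [[0.0026,0.004,0.025],0],
    [[0.0026,0.004,0.025],0],
    [[0.0026,0.004,0.025],0],
    [[0.0026,0.004,0.025],0],
    [[0.0026,0.004,0.025],0],
    [[0.0026,0.0016,0.025],0],
    [[0.0016,0,0.0088],0],
    [[0,0,0.003],0],
    [[0,0,0],0],
    [[0,0,0],0]
  ]
}}

```text
time: 13.25
tool_pos: [0.3602, 0.2472, 0.0666]
ee_rot: [-90.0, 0.0, 49.7]
ft_force: [-0.5, -0.1, 0.1]
finger_gap: 0.0856
```

```bash
python3 g.py 361.7 247.2 6 49.7;
```

```text
now [ 0.001   0.0606 -0.0011] |h| 0.001
after turn [ 0.001   0.0606 -0.0011] |h| 0.001
twist -0.0005 t 13.25 pos [360.2 247.2  66.6] rot [-90.    0.   49.7] F [-0.5 -0.1  0.1] gap 0.0856
```

Request:
{"name": "arm_command", "arguments": {
  "plan": [
    [[0.001,0.008,-0.001],0],
    [[0,0.01,0],0],
    [[0,0.01,0],0],
    [[0,0.01,0],0],
    [[0,0.01,0],0],
    [[0,0.007,0],0],
    [[0,0.004,0],0],
    [[0,0.0015,0],0],
    [[0,0,0],0],
    [[0,0,0],0]
  ]
}}

```text
time: 14.08
tool_pos: [0.3613, 0.2477, 0.0064]
ee_rot: [-90.0, -0.0, 49.7]
ft_force: [0.1, 0.5, 0.0]
finger_gap: 0.0853
```

Request:
{"name": "arm_command", "arguments": {
  "plan": [
    [[0,0,0],0],
    [[0,0,0],0],
    [[0,0,0],0],
    [[0,0,0],0],
    [[0,0,0],0],
    [[0,0,0],0],
    [[0,0,0],0],
    [[0,0,0],0],
    [[0,0,0],0],
    [[0,0,0],0]
  ],
  "hand": -1,
  "force": 30
}}

```text
time: 14.92
tool_pos: [0.3612, 0.2478, 0.0065]
ee_rot: [-90.0, -0.0, 49.7]
ft_force: [-1.8, 0.5, 6.7]
finger_gap: 0.0287
```

```bash
python3 g.py 638 20 120 90; python3 -c "
from h import *
s=snapshot('scene');cv2.imwrite('pics/s2.png',cv2.resize(s['image'][140:260,360:520],None,fx=5,fy=5))"
```

```text
now [ 0.0053 -0.1135 -0.3585] |h| 0.359
after turn [-0.2278 -0.1135 -0.2768] |h| 0.359
twist -0.7033 t 14.9167 pos [361.2 247.8   6.5] rot [-90.   -0.   49.7] F [-1.8  0.5  6.7] gap 0.0287
```

View pics/s2.png

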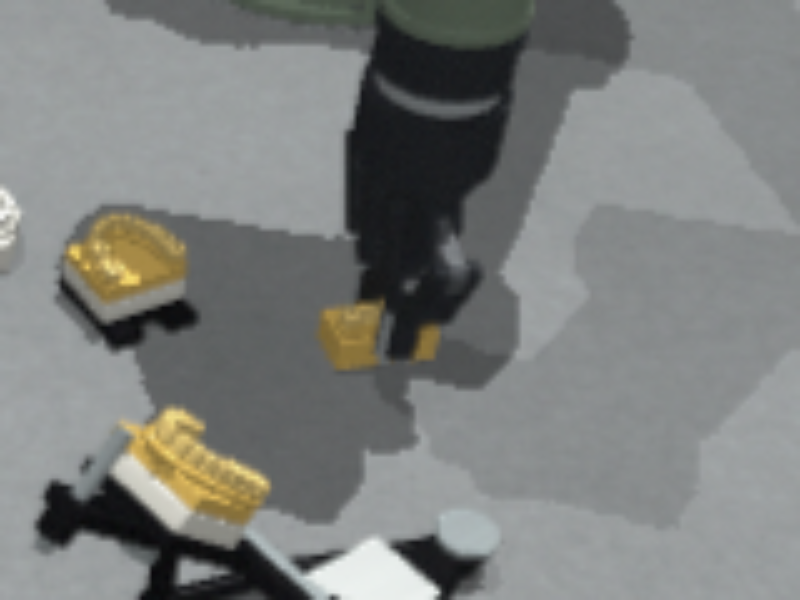

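The cast is gripped at crop (395,335). Lifting and turning to the blue pan.

Request:
{"name": "arm_command", "arguments": {
  "plan": [
    [[0,-0.005,0],0],
    [[0,-0.01,0],-0.0633],
    [[0,-0.015,0],-0.08],
    [[0,-0.02,0],-0.08],
    [[0,-0.02,0],-0.08],
    [[0,-0.02,0],-0.08],
    [[0,-0.015,0],-0.08],
    [[0,-0.0085,0],-0.08],
    [[0,0,0],-0.08],
    [[0,0,0],-0.08]
  ]
}}

```text
time: 15.8
tool_pos: [0.3613, 0.2479, 0.1206]
ee_rot: [-90.1, -0.0, 90.2]
ft_force: [-0.3, 0.1, -1.4]
finger_gap: 0.029
```

Request:
{"name": "arm_command", "arguments": {
  "plan": [
    [[-0.01,0,-0.012],0],
    [[-0.0165,0,-0.02],0],
    [[-0.0165,0,-0.02],0],
    [[-0.0165,0,-0.02],0],
    [[-0.0165,0,-0.02],0],
    [[-0.0165,0,-0.02],0],
    [[-0.0165,0,-0.02],0],
    [[-0.0165,0,-0.02],0],
    [[-0.0165,0,-0.02],0],
    [[-0.0165,0,-0.02],0],
    [[-0.0165,0,-0.02],0],
    [[-0.0165,0,-0.02],0],
    [[-0.0165,0,-0.02],0],
    [[-0.0123,0,-0.0148],0],
    [[-0.0075,0,-0.01],0],
    [[0,0,0],0],
    [[0,0,0],0],
    [[0,0,0],0]
  ]
}}

```text
time: 17.3
tool_pos: [0.6365, 0.0205, 0.1193]
ee_rot: [-89.9, -0.0, 90.0]
ft_force: [0.3, 1.2, 0.0]
finger_gap: 0.0292
```

```bash
python3 g.py 638 20 14 90;
```

```text
now [-0.0005  0.1053 -0.0015] |h| 0.002
after turn [-0.0005  0.1053 -0.0015] |h| 0.002
twist 0.0003 t 17.3 pos [636.5  20.5 119.3] rot [-89.9  -0.   90. ] F [0.3 1.2 0. ] gap 0.0292
```

Request:
{"name": "arm_command", "arguments": {
  "plan": [
    [[0,0.015,-0.0015],0],
    [[0,0.02,0],0],
    [[0,0.02,0],0],
    [[0,0.02,0],0],
    [[0,0.015,0],0],
    [[0,0.009,0],0],
    [[0,0.005,0],0],
    [[0,0.002,0],0],
    [[0,0.001,0],0],
    [[0,0,0],0],
    [[0,0,0],0],
    [[0,0,0],0]
  ]
}}

```text
time: 18.3
tool_pos: [0.6399, 0.0198, 0.0136]
ee_rot: [-90.1, 0.0, 90.0]
ft_force: [0.3, 0.0, -0.1]
finger_gap: 0.0296
```

Request:
{"name": "arm_command", "arguments": {
  "plan": [
    [[0,0.0005,0],0],
    [[0,0.0005,0],0],
    [[0,0,0],0],
    [[0,0,0],0]
  ]
}}

```text
time: 18.63
tool_pos: [0.6392, 0.0198, 0.0117]
ee_rot: [-90.0, 0.0, 90.0]
ft_force: [0.3, 0.2, -1.3]
finger_gap: 0.0292
```

Request:
{"name": "arm_command", "arguments": {
  "plan": [
    [[0,0.0005,0],0],
    [[0,0.0005,0],0],
    [[0,0,0],0],
    [[0,0,0],0]
  ]
}}

```text
time: 18.97
tool_pos: [0.6392, 0.0199, 0.0106]
ee_rot: [-90.0, -0.0, 90.0]
ft_force: [-0.6, 1.0, -0.3]
finger_gap: 0.0292
```

Request:
{"name": "arm_command", "arguments": {
  "plan": [
    [[0,0.0005,0],0],
    [[0,0,0],0],
    [[0,0,0],0]
  ]
}}

```text
time: 19.22
tool_pos: [0.6392, 0.0199, 0.0106]
ee_rot: [-90.0, 0.0, 90.0]
ft_force: [-1.5, 1.2, 5.4]
finger_gap: 0.0293
```

Contact. Release and rise, then head for the white upper, which is the grey-white cast at (420,285). The purple one at (462,299) stays where it is.

Request:
{"name": "arm_command", "arguments": {
  "plan": [
    [[0,0,0],0],
    [[0,0,0],0],
    [[0,0,0],0],
    [[0,0,0],0],
    [[0,0,0],0]
  ],
  "hand": 0
}}

```text
time: 19.63
tool_pos: [0.6392, 0.0199, 0.01]
ee_rot: [-90.0, -0.0, 90.0]
ft_force: [0.5, -0.5, -0.2]
finger_gap: 0.0425
```

Request:
{"name": "arm_command", "arguments": {
  "plan": [
    [[0,-0.005,0],0],
    [[0,-0.015,0],0],
    [[0,-0.025,0],0],
    [[0,-0.03,0],0],
    [[0,-0.03,0],0],
    [[0,-0.01,0],0],
    [[0,0,0],0.106],
    [[0,0,0],0.107],
    [[0,0,0],0.107],
    [[0,0,0],0.107],
    [[0,0,0],0.107],
    [[0,0,0],0.107],
    [[0,0,0],0.107],
    [[0,0,0],0.107],
    [[0,0,0],0.107],
    [[0,0,0],0.107],
    [[0,0,0],0.05],
    [[0,0,0],0]
  ]
}}

```text
time: 21.13
tool_pos: [0.639, 0.0199, 0.1249]
ee_rot: [-90.0, 0.0, 25.8]
ft_force: [-0.5, -0.8, 0.1]
finger_gap: 0.0431
```

```bash
python3 g.py 435.6 19.5 70 25.5; python3 -c "
from h import *
s=snapshot('top');np.savez('top1.npz',**s);cv2.imwrite('pics/t2.png',cv2.resize(s['image'][130:310,260:500],None,fx=3.3,fy=3.3))
mk=hmask(s,.006)
for x,y,a in((.343,-.268,45.4),(.436,.02,-64.5)): print(fit(s,'w',x,y,np.radians(a),mk))"
```

```text
now [-0.1832  0.0549  0.0883] |h| 0.203
after turn [-0.1838  0.0549  0.0872] |h| 0.203
twist 0.0059 t 21.1333 pos [639.   19.9 124.9] rot [-90.    0.   25.8] F [-0.5 -0.8  0.1] gap 0.0431
(np.float64(343.0), np.float64(-268.5), np.float64(45.7), np.float64(27.3), np.float32(456.0))
(np.float64(443.4), np.float64(49.3), np.float64(-125.2), np.float64(1736.6), np.float32(2145.0))
```

View pics/t2.png

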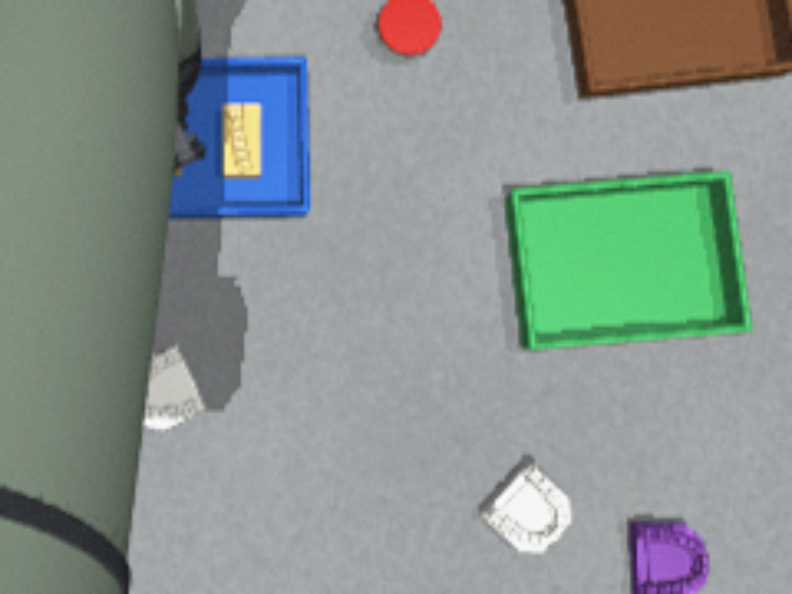

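The first quarter lies flat in the blue pan at crop (241,140). One white cast is at crop (170,390), the other at (528,508), and the purple look-alike is at (668,560). I'll take the one at (170,390), since the gripper is already turned for it.

Request:
{"name": "arm_command", "arguments": {
  "plan": [
    [[-0.012,0,0.006],0.006],
    [[-0.0185,0.003,0.009],0],
    [[-0.0185,0.006,0.009],0],
    [[-0.0185,0.006,0.009],0],
    [[-0.0185,0.006,0.009],0],
    [[-0.0185,0.006,0.009],0],
    [[-0.0185,0.006,0.009],0],
    [[-0.0185,0.006,0.009],0],
    [[-0.0185,0.006,0.0065],0],
    [[-0.014,0.006,0.005],0],
    [[-0.0093,0.0039,0.0027],0],
    [[0,0,0],0],
    [[0,0,0],0]
  ],
  "hand": 1
}}

```text
time: 22.27
tool_pos: [0.4381, 0.0158, 0.0704]
ee_rot: [-90.0, -0.0, 25.6]
ft_force: [-0.1, -0.5, 0.7]
finger_gap: 0.0856
```

```bash
python3 g.py 437 15.5 3 25.5
```

```text
now [-0.0011  0.0674  0.0002] |h| 0.001
after turn [-0.0011  0.0674  0.0002] |h| 0.001
twist 0.0013 t 22.2667 pos [438.1  15.8  70.4] rot [-90.   -0.   25.6] F [-0.1 -0.5  0.7] gap 0.0856
```

Request:
{"name": "arm_command", "arguments": {
  "plan": [
    [[-0.001,0.008,0],0],
    [[0,0.01,0],0],
    [[0,0.01,0],0],
    [[0,0.01,0],0],
    [[0,0.01,0],0],
    [[0,0.01,0],0],
    [[0,0.006,0],0],
    [[0,0.0034,0],0],
    [[0,0,0],0],
    [[0,0,0],0]
  ]
}}

```text
time: 23.1
tool_pos: [0.4374, 0.0154, 0.0029]
ee_rot: [-90.0, -0.0, 25.5]
ft_force: [1.2, -1.3, -0.3]
finger_gap: 0.0855
```

Request:
{"name": "arm_command", "arguments": {
  "plan": [
    [[0,0,0],0],
    [[0,0,0],0],
    [[0,0,0],0],
    [[0,0,0],0],
    [[0,0,0],0],
    [[0,0,0],0],
    [[0,0,0],0],
    [[0,0,0],0],
    [[0,0,0],0]
  ],
  "hand": -1,
  "force": 35
}}

```text
time: 23.85
tool_pos: [0.4376, 0.0154, 0.0036]
ee_rot: [-90.0, -0.1, 25.5]
ft_force: [-0.7, 0.4, 6.1]
finger_gap: 0.0549
```

```bash
python3 g.py 539.5 -311 120 4.6; python3 -c "
from h import *
s=snapshot('scene');cv2.imwrite('pics/s3.png',cv2.resize(s['image'][120:240,280:440],None,fx=5,fy=5))"
```

```text
now [-0.0488 -0.1164 -0.3384] |h| 0.342
after turn [ 0.0753 -0.1164 -0.3335] |h| 0.342
twist 0.3655 t 23.85 pos [437.6  15.4   3.6] rot [-90.   -0.1  25.5] F [-0.7  0.4  6.1] gap 0.0549
```

View pics/s3.png

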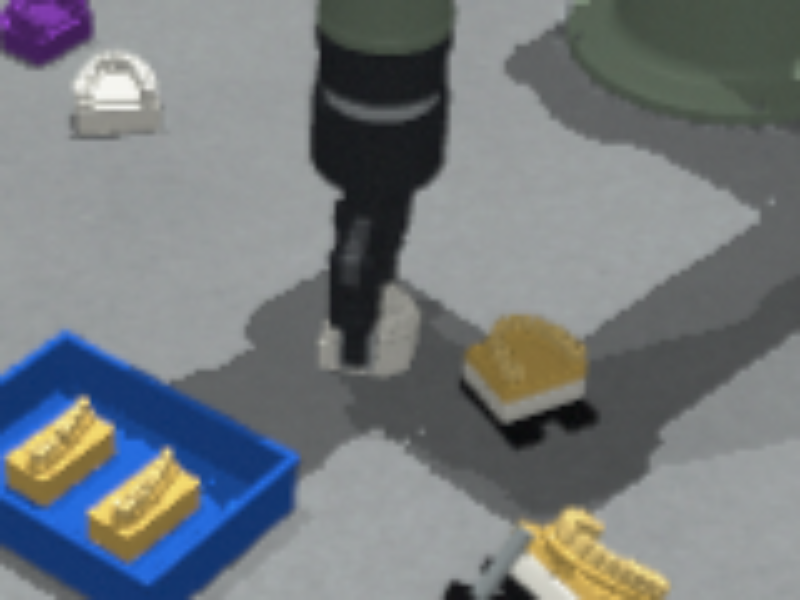

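Held well at crop (370,330), gap 55 mm. Both quarters are in the blue pan.

Request:
{"name": "arm_command", "arguments": {
  "plan": [
    [[0,-0.005,0],0],
    [[0,-0.01,0],0.0605],
    [[0,-0.015,0],0.061],
    [[0,-0.02,0],0.061],
    [[0,-0.02,0],0.061],
    [[0,-0.02,0],0.061],
    [[0,-0.015,0],0.061],
    [[0,-0.0115,0],0],
    [[0,0,0],0]
  ]
}}

```text
time: 24.65
tool_pos: [0.4386, 0.0152, 0.1217]
ee_rot: [-90.1, -0.2, 4.6]
ft_force: [1.0, 0.5, -1.5]
finger_gap: 0.0549
```

```bash
python3 g.py 538.6 -318 120 4.6
```

```text
now [ 0.073   0.0017 -0.3402] |h| 0.348
after turn [ 0.073   0.0017 -0.3402] |h| 0.348
twist 0.0001 t 24.65 pos [438.6  15.2 121.7] rot [-90.1  -0.2   4.6] F [ 1.   0.5 -1.5] gap 0.0549
```

Request:
{"name": "arm_command", "arguments": {
  "plan": [
    [[0.003,0,-0.014],0],
    [[0.0052,0,-0.0243],0],
    [[0.0052,0,-0.0243],0],
    [[0.0052,0,-0.0243],0],
    [[0.0052,0,-0.0243],0],
    [[0.0052,0,-0.0243],0],
    [[0.0052,0,-0.0243],0],
    [[0.0052,0,-0.0243],0],
    [[0.0052,0,-0.0243],0],
    [[0.0052,0,-0.0243],0],
    [[0.0052,0,-0.0243],0],
    [[0.0052,0,-0.0243],0],
    [[0.0052,0,-0.0243],0],
    [[0.0046,0,-0.0226],0],
    [[0.003,0,-0.012],0],
    [[0,0,0],0],
    [[0,0,0],0],
    [[0,0,0],0]
  ]
}}

```text
time: 26.15
tool_pos: [0.5362, -0.3167, 0.1184]
ee_rot: [-89.9, 0.1, 4.6]
ft_force: [0.0, 0.0, -2.1]
finger_gap: 0.0553
```

```bash
python3 g.py 538.6 -318 11 4.6
```

```text
now [ 0.0023  0.1074 -0.0015] |h| 0.003
after turn [ 0.0023  0.1074 -0.0015] |h| 0.003
twist 0.0003 t 26.15 pos [ 536.2 -316.7  118.4] rot [-89.9   0.1   4.6] F [ 0.   0.  -2.1] gap 0.0553
```

Request:
{"name": "arm_command", "arguments": {
  "plan": [
    [[0.001,0.015,0],0],
    [[0,0.02,0],0],
    [[0,0.02,0],0],
    [[0,0.02,0],0],
    [[0,0.015,0],0],
    [[0,0.009,0],0],
    [[0,0.005,0],0],
    [[0,0.002,0],0],
    [[0,0.001,0],0],
    [[0,0.0005,0],0],
    [[0,0,0],0],
    [[0,0,0],0],
    [[0,0,0],0]
  ]
}}

```text
time: 27.23
tool_pos: [0.5385, -0.3181, 0.0126]
ee_rot: [-90.0, -0.0, 4.6]
ft_force: [0.4, -0.1, -1.0]
finger_gap: 0.055
```

Request:
{"name": "arm_command", "arguments": {
  "plan": [
    [[0,0.0005,0],0],
    [[0,0.0005,0],0],
    [[0,0,0],0],
    [[0,0,0],0]
  ]
}}

```text
time: 27.57
tool_pos: [0.538, -0.3178, 0.0108]
ee_rot: [-90.0, 0.0, 4.6]
ft_force: [-1.1, 0.3, -1.8]
finger_gap: 0.0552
```

Request:
{"name": "arm_command", "arguments": {
  "plan": [
    [[0,0.0006,0],0],
    [[0,0.0006,0],0],
    [[0,0.0006,0],0],
    [[0,0,0],0],
    [[0,0,0],0]
  ]
}}

```text
time: 27.98
tool_pos: [0.538, -0.3177, 0.009]
ee_rot: [-90.0, 0.0, 4.6]
ft_force: [0.5, 0.4, -1.6]
finger_gap: 0.0551
```

Request:
{"name": "arm_command", "arguments": {
  "plan": [
    [[0,0.0005,0],0],
    [[0,0,0],0],
    [[0,0,0],0]
  ]
}}

```text
time: 28.23
tool_pos: [0.5381, -0.3178, 0.0086]
ee_rot: [-90.0, -0.0, 4.6]
ft_force: [0.3, -0.1, -1.2]
finger_gap: 0.055
```

Request:
{"name": "arm_command", "arguments": {
  "plan": [
    [[0,0.0005,0],0],
    [[0,0.0005,0],0],
    [[0,0,0],0],
    [[0,0,0],0]
  ]
}}

```text
time: 28.57
tool_pos: [0.5381, -0.3178, 0.0076]
ee_rot: [-90.0, -0.0, 4.6]
ft_force: [-0.4, -0.8, -0.3]
finger_gap: 0.0551
```

Request:
{"name": "arm_command", "arguments": {
  "plan": [
    [[0,0.0004,0],0],
    [[0,0,0],0],
    [[0,0,0],0]
  ]
}}

```text
time: 28.82
tool_pos: [0.5382, -0.3178, 0.0076]
ee_rot: [-90.0, -0.0, 4.6]
ft_force: [-1.4, 0.8, 4.3]
finger_gap: 0.0551
```

Request:
{"name": "arm_command", "arguments": {
  "plan": [
    [[0,0,0],0],
    [[0,0,0],0],
    [[0,0,0],0],
    [[0,0,0],0],
    [[0,0,0],0]
  ],
  "hand": 0.5
}}

```text
time: 29.23
tool_pos: [0.538, -0.3178, 0.007]
ee_rot: [-90.0, 0.0, 4.6]
ft_force: [0.7, -0.2, -0.2]
finger_gap: 0.064
```

Request:
{"name": "arm_command", "arguments": {
  "plan": [
    [[0,-0.005,0],0],
    [[0,-0.015,0],0],
    [[0,-0.025,0],0],
    [[0,-0.025,0],0],
    [[0,-0.025,0],0.0975],
    [[0,-0.01,0],0.108],
    [[0,0,0],0.108],
    [[0,0,0],0.108],
    [[0,0,0],0.108],
    [[0,0,0],0.108],
    [[0,0,0],0.108],
    [[0,0,0],0.108],
    [[0,0,0],0]
  ]
}}

```text
time: 30.32
tool_pos: [0.5381, -0.3178, 0.1126]
ee_rot: [-90.0, -0.0, -44.4]
ft_force: [0.4, 0.5, -0.6]
finger_gap: 0.0639
```

```bash
python3 g.py 345.8 -265.6 70 -44.3
```

```text
now [-0.1739  0.0426 -0.0973] |h| 0.199
after turn [-0.1741  0.0426 -0.097 ] |h| 0.199
twist -0.0019 t 30.3167 pos [ 538.1 -317.8  112.6] rot [-90.   -0.  -44.4] F [ 0.4  0.5 -0.6] gap 0.0639
```

Request:
{"name": "arm_command", "arguments": {
  "plan": [
    [[-0.011,0,-0.006],0],
    [[-0.0185,0,-0.0103],0],
    [[-0.0185,0,-0.0103],0],
    [[-0.0185,0.005,-0.0103],0],
    [[-0.0185,0.006,-0.0103],0],
    [[-0.0185,0.006,-0.0103],0],
    [[-0.0185,0.006,-0.0103],0],
    [[-0.0185,0.006,-0.0103],0],
    [[-0.0165,0.006,-0.0099],0],
    [[-0.011,0.0056,-0.0057],0],
    [[-0.006,0.002,-0.0033],0],
    [[0,0,0],0],
    [[0,0,0],0]
  ],
  "hand": 1
}}

```text
time: 31.4
tool_pos: [0.3464, -0.2662, 0.0701]
ee_rot: [-90.0, -0.1, -44.3]
ft_force: [0.8, -0.4, 1.0]
finger_gap: 0.0854
```

```bash
python3 g.py 345.8 -265.6 3 -44.3
```

```text
now [-0.0009  0.0671  0.    ] |h| 0.001
after turn [-0.0009  0.0671  0.    ] |h| 0.001
twist 0.0007 t 31.4 pos [ 346.4 -266.2   70.1] rot [-90.   -0.1 -44.3] F [ 0.8 -0.4  1. ] gap 0.0854
```

Request:
{"name": "arm_command", "arguments": {
  "plan": [
    [[-0.001,0.008,0],0],
    [[0,0.01,0],0],
    [[0,0.01,0],0],
    [[0,0.01,0],0],
    [[0,0.01,0],0],
    [[0,0.01,0],0],
    [[0,0.006,0],0],
    [[0,0.003,0],0],
    [[0,0,0],0],
    [[0,0,0],0]
  ]
}}

```text
time: 32.23
tool_pos: [0.3454, -0.2651, 0.0026]
ee_rot: [-90.0, -0.0, -44.3]
ft_force: [0.9, 0.3, -0.1]
finger_gap: 0.0853
```

Request:
{"name": "arm_command", "arguments": {
  "plan": [
    [[0,0,0],0],
    [[0,0,0],0],
    [[0,0,0],0],
    [[0,0,0],0],
    [[0,0,0],0],
    [[0,0,0],0],
    [[0,0,0],0],
    [[0,0,0],0],
    [[0,0,0],0]
  ],
  "hand": -1
}}

```text
time: 32.98
tool_pos: [0.3456, -0.2655, 0.0033]
ee_rot: [-90.0, -0.1, -44.3]
ft_force: [-0.8, 0.8, 4.9]
finger_gap: 0.0554
```

```bash
python3 g.py 543.4 -378 120 4.6; python3 -c "
from h import *
s=snapshot('scene');cv2.imwrite('pics/s4.png',cv2.resize(s['image'][90:200,200:360],None,fx=5,fy=5))"
```

```text
now [ 0.2201 -0.1167  0.0576] |h| 0.228
after turn [ 0.1881 -0.1167 -0.128 ] |h| 0.228
twist -0.8535 t 32.9833 pos [ 345.6 -265.5    3.3] rot [-90.   -0.1 -44.3] F [-0.8  0.8  4.9] gap 0.0554
```

View pics/s4.png

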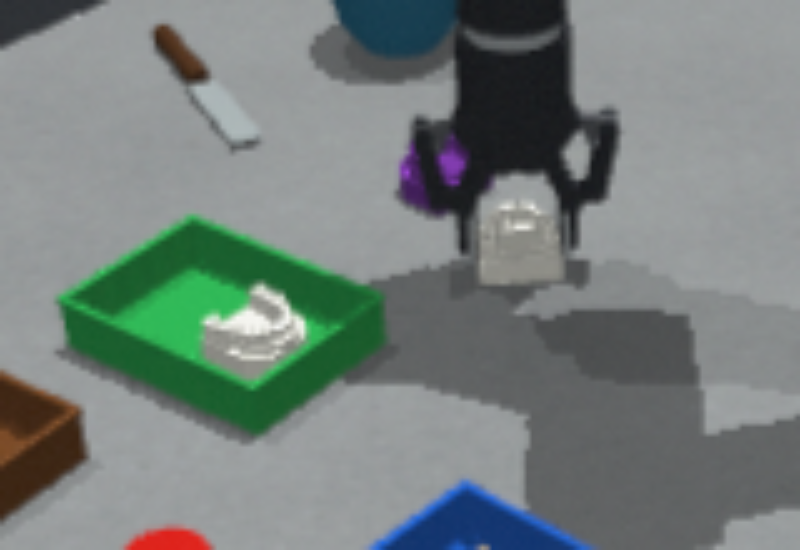

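Request:
{"name": "arm_command", "arguments": {
  "plan": [
    [[0,-0.005,0],0],
    [[0,-0.01,0],-0.0535],
    [[0,-0.015,0],-0.1],
    [[0,-0.02,0],-0.1],
    [[0,-0.02,0],-0.1],
    [[0,-0.02,0],-0.1],
    [[0,-0.015,0],-0.1],
    [[0,-0.012,0],-0.1],
    [[0,0,0],-0.1],
    [[0,0,0],-0.1],
    [[0,0,0],0]
  ]
}}

```text
time: 33.95
tool_pos: [0.345, -0.2649, 0.1201]
ee_rot: [-90.0, -0.0, 4.7]
ft_force: [0.1, 0.3, -1.1]
finger_gap: 0.0551
```

Request:
{"name": "arm_command", "arguments": {
  "plan": [
    [[0.01,0,-0.007],0],
    [[0.018,0,-0.0122],0],
    [[0.02,0,-0.0136],0],
    [[0.02,0,-0.0136],0],
    [[0.02,0,-0.0136],0],
    [[0.02,0,-0.0136],0],
    [[0.02,0,-0.0136],0],
    [[0.02,0,-0.0136],0],
    [[0.018,0,-0.0122],0],
    [[0.0141,0,-0.0096],0],
    [[0.008,0,-0.0054],0],
    [[0,0,0],0],
    [[0,0,0],0],
    [[0,0,0],0]
  ]
}}

```text
time: 35.12
tool_pos: [0.5418, -0.3767, 0.1191]
ee_rot: [-89.9, 0.1, 4.5]
ft_force: [-0.5, 0.2, -1.3]
finger_gap: 0.055
```

```bash
python3 g.py 543.4 -378 11 4.6
```

```text
now [ 0.0015  0.1081 -0.0014] |h| 0.002
after turn [ 0.0015  0.1081 -0.0014] |h| 0.002
twist -0.0012 t 35.1167 pos [ 541.8 -376.7  119.1] rot [-89.9   0.1   4.5] F [-0.5  0.2 -1.3] gap 0.055
```

Contact should come at about z = 7.5 mm.

Request:
{"name": "arm_command", "arguments": {
  "plan": [
    [[0.001,0.015,-0.001],0],
    [[0,0.02,0],0],
    [[0,0.02,0],0],
    [[0,0.02,0],0],
    [[0,0.015,0],0],
    [[0,0.009,0],0],
    [[0,0.005,0],0],
    [[0,0.003,0],0],
    [[0,0.001,0],0],
    [[0,0.0005,0],0],
    [[0,0,0],0],
    [[0,0,0],0],
    [[0,0,0],0]
  ]
}}

```text
time: 36.2
tool_pos: [0.5443, -0.3787, 0.0118]
ee_rot: [-90.0, -0.0, 4.6]
ft_force: [0.1, -0.9, -1.0]
finger_gap: 0.0551
```

Request:
{"name": "arm_command", "arguments": {
  "plan": [
    [[0,0.0005,0],0],
    [[0,0.0005,0],0],
    [[0,0.0005,0],0],
    [[0,0,0],0],
    [[0,0,0],0]
  ]
}}

```text
time: 36.62
tool_pos: [0.5439, -0.3783, 0.0095]
ee_rot: [-90.0, 0.0, 4.6]
ft_force: [0.4, 0.8, -0.6]
finger_gap: 0.055
```

Request:
{"name": "arm_command", "arguments": {
  "plan": [
    [[0,0.0005,0],0],
    [[0,0.0005,0],0],
    [[0,0.0005,0],0],
    [[0,0,0],0],
    [[0,0,0],0]
  ]
}}

```text
time: 37.03
tool_pos: [0.5439, -0.3783, 0.008]
ee_rot: [-90.0, 0.0, 4.6]
ft_force: [-0.3, -0.2, -0.8]
finger_gap: 0.0554
```

Request:
{"name": "arm_command", "arguments": {
  "plan": [
    [[0,0.0005,0],0],
    [[0,0,0],0],
    [[0,0,0],0]
  ]
}}

```text
time: 37.28
tool_pos: [0.5439, -0.3784, 0.0075]
ee_rot: [-90.0, 0.0, 4.6]
ft_force: [0.1, -0.8, -1.5]
finger_gap: 0.0552
```

Request:
{"name": "arm_command", "arguments": {
  "plan": [
    [[0,0.0004,0],0],
    [[0,0,0],0],
    [[0,0,0],0]
  ]
}}

```text
time: 37.53
tool_pos: [0.544, -0.3784, 0.0074]
ee_rot: [-90.0, -0.0, 4.6]
ft_force: [-0.7, -0.2, 0.7]
finger_gap: 0.0553
```

Request:
{"name": "arm_command", "arguments": {
  "plan": [
    [[0,0.0002,0],0],
    [[0,0,0],0],
    [[0,0,0],0],
    [[0,0,0],0],
    [[0,0,0],0],
    [[0,0,0],0]
  ],
  "hand": 0.5
}}

```text
time: 38.03
tool_pos: [0.544, -0.3784, 0.007]
ee_rot: [-90.0, -0.0, 4.6]
ft_force: [-0.5, 0.7, 0.1]
finger_gap: 0.0642
```

Request:
{"name": "arm_command", "arguments": {
  "plan": [
    [[0,-0.005,0],0],
    [[0,-0.015,0],0],
    [[0,-0.025,0],0],
    [[0,-0.025,0],0],
    [[0,-0.025,0],-0.11],
    [[0,-0.025,0],-0.11],
    [[0,-0.02,0],-0.11],
    [[0,0,0],-0.11],
    [[0,0,0],-0.11],
    [[0,0,0],-0.11],
    [[0,0,0],-0.11],
    [[0,0,0],-0.11],
    [[0,0,0],-0.11],
    [[0,0,0],-0.11],
    [[0,0,0],-0.11],
    [[0,0,0],-0.11],
    [[0,0,0],-0.11],
    [[0,0,0],-0.11],
    [[0,0,0],-0.11],
    [[0,0,0],-0.11]
  ]
}}

```text
time: 39.7
tool_pos: [0.5439, -0.3784, 0.1474]
ee_rot: [-90.0, 0.0, 105.7]
ft_force: [0.1, 0.7, -0.1]
finger_gap: 0.0644
```

```bash
python3 g.py 418.3 115 90 155.3; python3 -c "
from h import *
s=snapshot('top');np.savez('top2.npz',**s);cv2.imwrite('pics/t3.png',cv2.resize(s['image'][130:290,200:440],None,fx=3.3,fy=3.3))
mk=hmask(s,.006)
for h in (.006,.009,.004): print(fit(s,'m',.4205,.120,np.radians(65),hmask(s,h)))"
```

```text
now [ 0.509   0.0574 -0.013 ] |h| 0.509
after turn [ 0.3203  0.0574 -0.3958] |h| 0.509
twist -0.8649 t 39.7 pos [ 543.9 -378.4  147.4] rot [-90.    0.  105.7] F [ 0.1  0.7 -0.1] gap 0.0644
(np.float64(421.1), np.float64(120.7), np.float64(64.8), np.float64(43.8), np.float32(463.0))
(np.float64(421.0), np.float64(121.0), np.float64(64.8), np.float64(83.3), np.float32(419.0))
(np.float64(421.1), np.float64(120.8), np.float64(65.8), np.float64(36.1), np.float32(475.0))
```

View pics/t3.png

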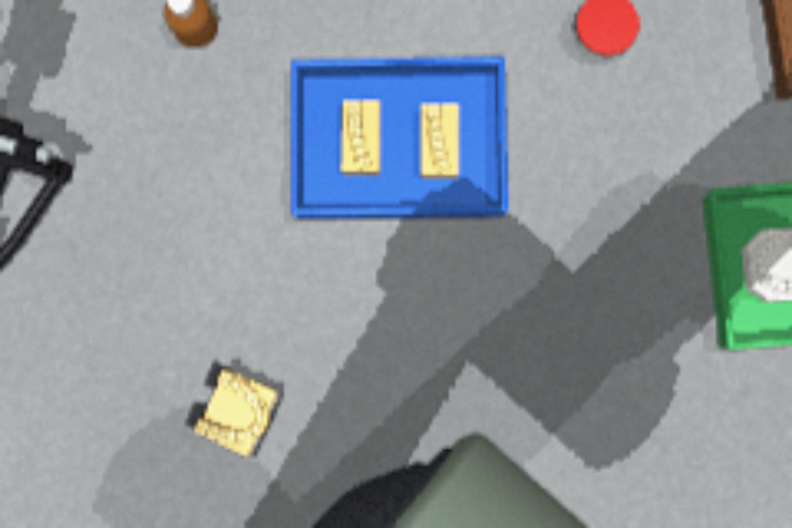

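Both quarters lie side by side in the blue pan, at crop (360,137) and (440,139). I placed them at known jaw positions, so I can use them to check the camera offset.

```bash
python3 - <<'E'
from h import *
s=dict(np.load("top2.npz"))
hsv=cv2.cvtColor(s["image"],cv2.COLOR_BGR2HSV)
mk=(hsv[...,0]>12)&(hsv[...,0]<32)&(hsv[...,1]>60)&(hsv[...,2]>90)
for y in(-.044,.020): print(fit(s,'q',.639,y,np.radians(0),mk,.004),y)
mk2=mk.copy()
print("mount yellow-only skip")
# ortho at plate z .008 vs fit overlay
x,y,a=.4211,.1208,np.radians(65.2)
im=cv2.resize(s["image"][220:290,235:305],None,fx=8,fy=8,interpolation=cv2.INTER_CUBIC)
c,sn=np.cos(a),np.sin(a);R=Q([[c,-sn,0],[sn,c,0],[0,0,1]])
for poly,z,col in(([(-31,-27),(31,-27),(31,-8),(19,-8),(19,8),(31,8),(31,27),(-31,27)],8,(0,0,255)),([(18,-27),(18,27),(-16,27),(-28,8),(-28,-8),(-16,-27)],32,(255,0,0))):
    w=Q([[p[0],p[1],z] for p in poly])/1000@R.T+Q([x,y,0]); q=(proj(s,w)-[235,220]+.5)*8
    cv2.polylines(im,[np.round(q).astype(np.int32)],True,col,1)
cv2.imwrite("pics/mfit.png",im)
E
```

```text
(np.float64(637.1), np.float64(-44.2), np.float64(-0.0), np.float64(37.8), np.float32(226.0)) -0.044
(np.float64(641.3), np.float64(20.3), np.float64(-0.2), np.float64(41.9), np.float32(228.0)) 0.02
mount yellow-only skip
```

View pics/mfit.png

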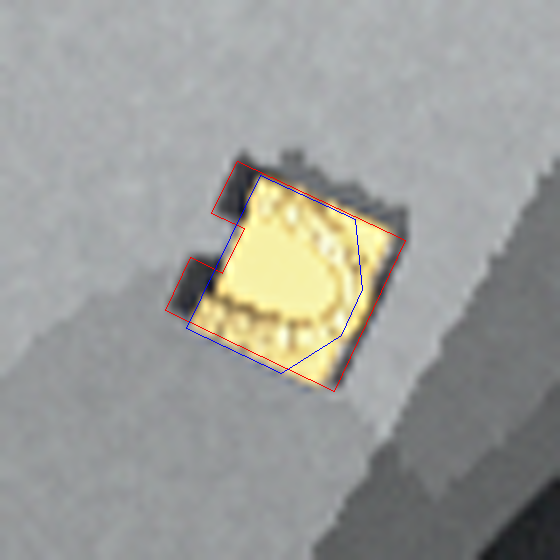

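Request:
{"name": "arm_command", "arguments": {
  "plan": [
    [[0,0,0],-0.108],
    [[0,0,0],-0.108],
    [[0,0,0],-0.108],
    [[0,0,0],-0.108],
    [[0,0,0],-0.108],
    [[0,0,0],-0.108],
    [[0,0,0],-0.108],
    [[0,0,0],-0.108],
    [[0,0,0],0]
  ],
  "hand": 1
}}

```text
time: 40.5
tool_pos: [0.5439, -0.3784, 0.1473]
ee_rot: [-90.0, 0.0, 154.9]
ft_force: [0.4, 0.7, -0.2]
finger_gap: 0.0854
```

```bash
python3 g.py 418.5 115.3 90 155.2
```

```text
now [ 0.3228  0.0573 -0.394 ] |h| 0.509
after turn [ 0.3209  0.0573 -0.3955] |h| 0.509
twist -0.0048 t 40.5 pos [ 543.9 -378.4  147.3] rot [-90.    0.  154.9] F [ 0.4  0.7 -0.2] gap 0.0854
```

The camera offset in y is under 0.5 mm, and the mounted cast's fit lines up with its tabs and notch. The notch opens to the upper left, at crop (215,235).

Request:
{"name": "arm_command", "arguments": {
  "plan": [
    [[0.009,0,-0.011],-0.0048],
    [[0.0165,0,-0.0204],0],
    [[0.0175,0,-0.0216],0],
    [[0.0175,0.0036,-0.0216],0],
    [[0.0175,0.0036,-0.0216],0],
    [[0.0175,0.0036,-0.0216],0],
    [[0.0175,0.0036,-0.0216],0],
    [[0.0175,0.0036,-0.0216],0],
    [[0.0175,0.0036,-0.0216],0],
    [[0.0175,0.0036,-0.0216],0],
    [[0.0175,0.0036,-0.0216],0],
    [[0.0175,0.0036,-0.0216],0],
    [[0.0175,0.0036,-0.0216],0],
    [[0.0175,0.0036,-0.0216],0],
    [[0.0175,0.0036,-0.0216],0],
    [[0.0175,0.0036,-0.0216],0],
    [[0.0175,0.0036,-0.0216],0],
    [[0.0165,0.0036,-0.0203],0],
    [[0.0115,0.003,-0.0142],0],
    [[0.005,0.0015,-0.006],0]
  ]
}}

```text
time: 42.17
tool_pos: [0.4176, 0.1175, 0.0885]
ee_rot: [-90.0, -0.0, 155.2]
ft_force: [0.6, 0.1, 0.4]
finger_gap: 0.0853
```

Request:
{"name": "arm_command", "arguments": {
  "plan": [
    [[0,0,0],0],
    [[0,0,0],0]
  ]
}}

```text
time: 42.33
tool_pos: [0.4189, 0.1154, 0.0887]
ee_rot: [-90.0, 0.0, 155.1]
ft_force: [0.8, -0.6, 1.1]
finger_gap: 0.0853
```

```bash
python3 g.py 418.5 115.3 5 155.2
```

```text
now [0.0003 0.0837 0.0003] |h| 0.0
after turn [0.0003 0.0837 0.0003] |h| 0.0
twist -0.0009 t 42.3333 pos [418.9 115.4  88.7] rot [-90.    0.  155.1] F [ 0.8 -0.6  1.1] gap 0.0853
```

Request:
{"name": "arm_command", "arguments": {
  "plan": [
    [[0,0.01,0],0],
    [[0,0.015,0],0],
    [[0,0.015,0],0],
    [[0,0.015,0],0],
    [[0,0.012,0],0],
    [[0,0.01,0],0],
    [[0,0.006,0],0],
    [[0,0.003,0],0],
    [[0,0.001,0],0],
    [[0,0,0],0],
    [[0,0,0],0]
  ]
}}

```text
time: 43.25
tool_pos: [0.4191, 0.1155, 0.002]
ee_rot: [-90.0, 0.0, 155.2]
ft_force: [-0.0, -0.4, 0.4]
finger_gap: 0.0855
```

Request:
{"name": "arm_command", "arguments": {
  "plan": [
    [[0,0,0],0],
    [[0,0,0],0],
    [[0,0,0],0],
    [[0,0,0],0],
    [[0,0,0],0],
    [[0,0,0],0],
    [[0,0,0],0],
    [[0,0,0],0],
    [[0,0,0],0]
  ],
  "hand": -1,
  "force": 40
}}

```text
time: 44.0
tool_pos: [0.4191, 0.1156, 0.0021]
ee_rot: [-90.0, 0.1, 155.2]
ft_force: [-0.7, -0.2, 5.8]
finger_gap: 0.0533
```

```bash
python3 g.py 542.8 342.2 130 73.3; python3 -c "
from h import *
s=snapshot('scene');cv2.imwrite('pics/s5.png',cv2.resize(s['image'][140:300,330:480],None,fx=3.7,fy=3.7))
t=dict(np.load('top0.npz'));W=pts(t).reshape(-1,3);im=t['image'].reshape(-1,3)
c,sn=np.cos(np.radians(-16.7)),np.sin(np.radians(-16.7));d=W[:,:2]-[.5485,.3405];L=np.stack([d@[c,sn],d@[-sn,c]],-1)*1000
for x0 in range(-80,150,20):
  print(x0,[ (int(1000*np.nanmax(W[k,2])) if (k:=(L[:,0]>x0)&(L[:,0]<=x0+20)&(L[:,1]>y0)&(L[:,1]<=y0+20)).any() else None) for y0 in range(-80,80,20)])
"
```

```text
now [-0.0173 -0.1279 -0.2576] |h| 0.258
after turn [ 0.2526 -0.1279 -0.0533] |h| 0.258
twist 1.4297 t 44.0 pos [419.1 115.6   2.1] rot [-9.000e+01  1.000e-01  1.552e+02] F [-0.7 -0.2  5.8] gap 0.0533
-80 [6, 3, 3, 27, 28, 4, 4, 3]
-60 [4, 4, 3, 28, 26, 4, 5, 3]
-40 [3, 5, 27, 30, 28, 24, 4, 3]
-20 [5, 3, 29, 30, 30, 25, 3, 5]
0 [4, 20, 28, 30, 32, 26, 15, 4]
20 [3, 21, 27, 32, 32, 26, 21, 3]
40 [4, 24, 18, 23, 23, 21, 22, 2]
60 [107, 111, 105, 105, 105, 106, 111, 105]
80 [113, 112, 113, 116, 115, 113, 113, 109]
100 [4, 107, 185, 184, 185, 183, None, 1]
120 [3, 4, 192, 199, 200, 191, None, 4]
140 [3, 5, 196, 205, 205, 193, -1, 1]
```

View pics/s5.png

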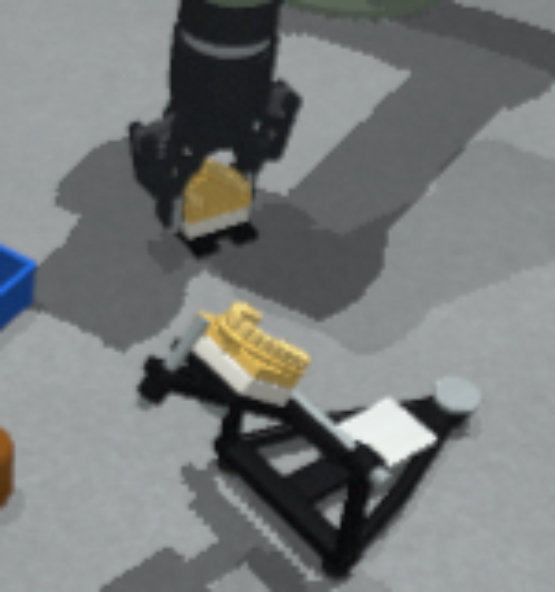

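Held with the notch facing the camera at crop (222,238), gap 53 mm. Lift and turn to the seat yaw.

Request:
{"name": "arm_command", "arguments": {
  "plan": [
    [[0,-0.005,0],0],
    [[0,-0.01,0],-0.0],
    [[0,-0.015,0],0.0697],
    [[0,-0.02,0],0.1],
    [[0,-0.02,0],0.1],
    [[0,-0.02,0],0.1],
    [[0,-0.02,0],0.1],
    [[0,-0.018,0],0.1],
    [[0,0,0],0.1],
    [[0,0,0],0.1],
    [[0,0,0],0.1],
    [[0,0,0],0.1],
    [[0,0,0],0.1],
    [[0,0,0],0.1],
    [[0,0,0],0.1],
    [[0,0,0],0.1],
    [[0,0,0],0.06],
    [[0,0,0],0],
    [[0,0,0],0]
  ]
}}

```text
time: 45.63
tool_pos: [0.4182, 0.1157, 0.1295]
ee_rot: [-90.0, 0.0, 73.4]
ft_force: [-0.1, -1.0, -2.4]
finger_gap: 0.0536
```

```bash
python3 g.py 543.2 342.1 80 73.3
```

```text
now [ 0.2527  0.0495 -0.0551] |h| 0.259
after turn [ 0.2528  0.0495 -0.0547] |h| 0.259
twist 0.0017 t 45.6333 pos [418.2 115.7 129.5] rot [-90.    0.   73.4] F [-0.1 -1.  -2.4] gap 0.0536
```

Request:
{"name": "arm_command", "arguments": {
  "plan": [
    [[0.01,0,-0.0022],0],
    [[0.018,0,-0.004],0],
    [[0.02,0,-0.0044],0],
    [[0.02,0.004,-0.0044],0],
    [[0.02,0.005,-0.0044],0],
    [[0.02,0.005,-0.0044],0],
    [[0.02,0.005,-0.0044],0],
    [[0.02,0.005,-0.0044],0],
    [[0.02,0.005,-0.0044],0],
    [[0.02,0.005,-0.0044],0],
    [[0.02,0.005,-0.0044],0],
    [[0.02,0.005,-0.0044],0],
    [[0.016,0.004,-0.0035],0],
    [[0.0085,0.0015,-0.0018],0],
    [[0,0,0],0],
    [[0,0,0],0],
    [[0,0,0],0]
  ]
}}

```text
time: 47.05
tool_pos: [0.5436, 0.3409, 0.0799]
ee_rot: [-90.0, 0.1, 73.3]
ft_force: [0.0, -0.1, -1.9]
finger_gap: 0.0536
```

```bash
python3 g.py 543.2 342.1 40 73.3;python3 -c "
from h import *
s=snapshot('scene');np.savez('sc5.npz',**s);cv2.imwrite('pics/s6.png',cv2.resize(s['image'][190:310,360:480],None,fx=5,fy=5,interpolation=2))
s=snapshot('top');np.savez('tp5.npz',**s);cv2.imwrite('pics/t6.png',cv2.resize(s['image'][150:260,130:250],None,fx=5,fy=5,interpolation=2))"
```

```text
now [0.001  0.0399 0.0007] |h| 0.001
after turn [0.001  0.0399 0.0007] |h| 0.001
twist -0.0 t 47.05 pos [543.6 340.9  79.9] rot [-90.    0.1  73.3] F [ 0.  -0.1 -1.9] gap 0.0536
```

View pics/s6.png

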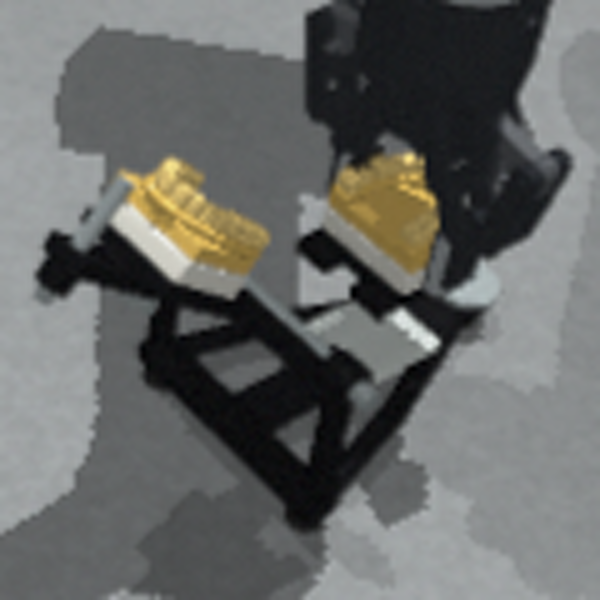

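View pics/t6.png

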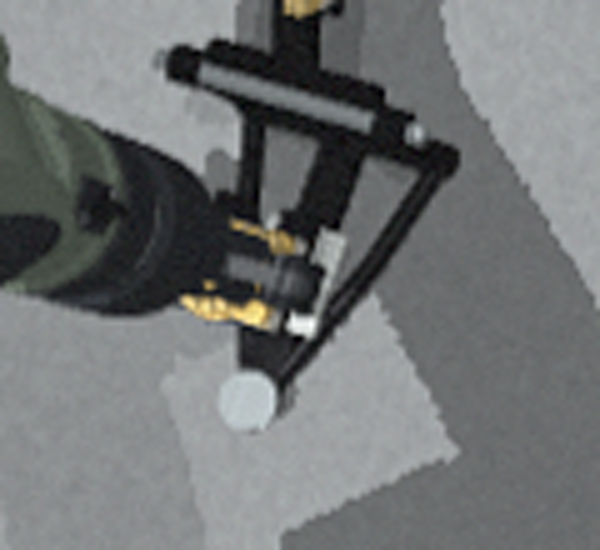

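The cast hangs above the seat with its notch (scene crop (345,275)) facing the hinge side. I'll overlay the expected plate, seat and key to check the alignment.

```bash
cat > ov.py <<'E'
from h import *
def poly(im,s,P,x,y,z,a,col,o,f):
    c,sn=np.cos(a),np.sin(a);R=Q([[c,-sn,0],[sn,c,0],[0,0,1]])
    w=Q(P,float)/1000@R.T+Q([x,y,z]); q=(proj(s,w)-o+.5)*f
    cv2.polylines(im,[np.round(q).astype(np.int32)],True,col,1)
PL=lambda z:[(-31,-27,z),(31,-27,z),(31,-8,z),(19,-8,z),(19,8,z),(31,8,z),(31,27,z),(-31,27,z)]
def seat(im,s,x,y,a,o,f,xr=28,xf=28):
    poly(im,s,[(-xf,-22,26),(xr,-22,26),(xr,22,26),(-xf,22,26)],x,y,0,a,(0,255,0),o,f)
    poly(im,s,[(22,-3.5,31.5),(30,-3.5,31.5),(30,3.5,31.5),(22,3.5,31.5)],x,y,0,a,(255,0,255),o,f)
E
python3 - <<'E'
from ov import *
a=np.radians(-16.7)
s=dict(np.load("sc5.npz")); o=Q([405,210]); f=9
im=cv2.resize(s["image"][210:275,405:470],None,fx=f,fy=f,interpolation=cv2.INTER_CUBIC)
seat(im,s,.5485,.3405,a,o,f)
tx,ty=.5436+.00556*np.cos(a),.3409+.00556*np.sin(a)
poly(im,s,PL(0),tx,ty,.0779,a,(0,0,255),o,f); poly(im,s,PL(8),tx,ty,.0779,a,(255,0,0),o,f)
cv2.imwrite("pics/ov1.png",im)
s=dict(np.load("scene0.npz"))
im=cv2.resize(s["image"][225:290,400:465],None,fx=f,fy=f,interpolation=cv2.INTER_CUBIC)
seat(im,s,.5485,.3405,a,Q([400,225]),f); cv2.imwrite("pics/ov2.png",im)
E
```

```text
(no output)
```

View pics/ov1.png

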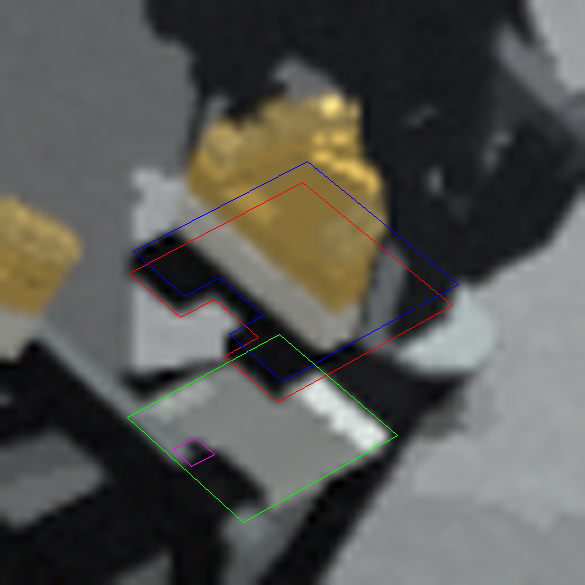

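View pics/ov2.png

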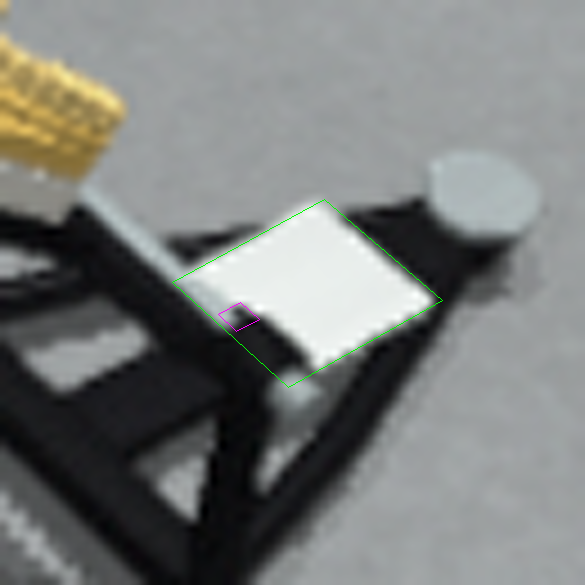

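Both overlays agree. The seat outline fits and the key is where I expected it (ov2 (238,318)), and the plate and notch outline matches the cast. Descending.

Request:
{"name": "arm_command", "arguments": {
  "plan": [
    [[0.001,0.006,0.0007],0],
    [[0,0.01,0],0],
    [[0,0.01,0],0],
    [[0,0.008,0],0],
    [[0,0.005,0],0],
    [[0,0.003,0],0],
    [[0,0.001,0],0],
    [[0,0,0],0],
    [[0,0,0],0],
    [[0,0,0],0]
  ]
}}

```text
time: 47.98
tool_pos: [0.5443, 0.3429, 0.0375]
ee_rot: [-90.0, -0.0, 73.3]
ft_force: [-0.4, 0.3, -1.6]
finger_gap: 0.0534
```

```bash
python3 g.py 543.2 342.1 29 73.3
```

```text
now [-0.0011  0.0085  0.0008] |h| 0.001
after turn [-0.0011  0.0085  0.0008] |h| 0.001
twist 0.0001 t 47.9833 pos [544.3 342.9  37.5] rot [-90.   -0.   73.3] F [-0.4  0.3 -1.6] gap 0.0534
```

Request:
{"name": "arm_command", "arguments": {
  "plan": [
    [[-0.0006,0.001,0.0004],0],
    [[0,0.001,0],0],
    [[0,0.001,0],0],
    [[0,0.001,0],0],
    [[0,0,0],0],
    [[0,0,0],0]
  ]
}}

```text
time: 48.48
tool_pos: [0.5432, 0.3422, 0.0329]
ee_rot: [-90.0, 0.0, 73.3]
ft_force: [-0.4, -0.1, -1.7]
finger_gap: 0.0533
```

Request:
{"name": "arm_command", "arguments": {
  "plan": [
    [[0,0.0007,0],0],
    [[0,0.0007,0],0],
    [[0,0.0006,0],0],
    [[0,0,0],0],
    [[0,0,0],0]
  ]
}}

```text
time: 48.9
tool_pos: [0.5433, 0.3422, 0.0309]
ee_rot: [-90.0, 0.0, 73.3]
ft_force: [-0.3, 0.6, -1.8]
finger_gap: 0.0535
```

```bash
python3 g.py 543.2 342.1 28 73.3
```

```text
now [-0.0001  0.0029  0.    ] |h| 0.0
after turn [-0.0001  0.0029  0.    ] |h| 0.0
twist -0.0 t 48.9 pos [543.3 342.2  30.9] rot [-90.    0.   73.3] F [-0.3  0.6 -1.8] gap 0.0535
```

The plate underside is already below the key's top with no contact, so the notch is over the key.

Request:
{"name": "arm_command", "arguments": {
  "plan": [
    [[0,0.0006,0],0],
    [[0,0.0006,0],0],
    [[0,0.0006,0],0],
    [[0,0,0],0],
    [[0,0,0],0]
  ]
}}

```text
time: 49.32
tool_pos: [0.5433, 0.3422, 0.0291]
ee_rot: [-90.0, 0.0, 73.3]
ft_force: [0.0, -0.2, -1.6]
finger_gap: 0.0533
```

Request:
{"name": "arm_command", "arguments": {
  "plan": [
    [[0,0.0005,0],0],
    [[0,0,0],0],
    [[0,0,0],0]
  ]
}}

```text
time: 49.57
tool_pos: [0.5433, 0.3422, 0.0287]
ee_rot: [-90.0, 0.0, 73.3]
ft_force: [0.2, -0.2, -2.5]
finger_gap: 0.0534
```

Request:
{"name": "arm_command", "arguments": {
  "plan": [
    [[0,0.0005,0],0],
    [[0,0,0],0],
    [[0,0,0],0]
  ]
}}

```text
time: 49.82
tool_pos: [0.5433, 0.3423, 0.0282]
ee_rot: [-90.0, -0.0, 73.3]
ft_force: [0.2, -0.4, -1.4]
finger_gap: 0.0535
```

Request:
{"name": "arm_command", "arguments": {
  "plan": [
    [[0,0.0005,0],0],
    [[0,0,0],0],
    [[0,0,0],0]
  ]
}}

```text
time: 50.07
tool_pos: [0.5434, 0.3422, 0.0282]
ee_rot: [-90.0, -0.0, 73.3]
ft_force: [-1.4, -0.2, 4.1]
finger_gap: 0.0537
```

Request:
{"name": "arm_command", "arguments": {
  "plan": [
    [[0,0.0004,0],0],
    [[0,0,0],0],
    [[0,0,0],0]
  ]
}}

```text
time: 50.32
tool_pos: [0.5433, 0.3423, 0.0281]
ee_rot: [-90.0, -0.0, 73.3]
ft_force: [-3.1, -1.6, 7.2]
finger_gap: 0.0534
```

Seated at z = 28.1, which is the expected full-down height. Releasing.

Request:
{"name": "arm_command", "arguments": {
  "plan": [
    [[0,0,0],0],
    [[0,0,0],0],
    [[0,0,0],0],
    [[0,0,0],0],
    [[0,0,0],0],
    [[0,0,0],0]
  ],
  "hand": 0.55
}}

```text
time: 50.82
tool_pos: [0.5433, 0.3422, 0.0271]
ee_rot: [-90.0, 0.0, 73.3]
ft_force: [0.7, 0.2, 0.4]
finger_gap: 0.0659
```

Request:
{"name": "arm_command", "arguments": {
  "plan": [
    [[0,-0.004,0],0],
    [[0,-0.008,0],0],
    [[0,-0.015,0],0],
    [[0,-0.025,0],0],
    [[0,-0.03,0],0],
    [[-0.005,-0.03,0],0],
    [[-0.02,-0.01,0.005],0],
    [[-0.03,0,0.01],0],
    [[-0.03,0,0.01],0],
    [[-0.03,0,0.01],0],
    [[-0.03,0,0.01],0],
    [[-0.03,0,0.01],0],
    [[-0.03,0,0.01],0],
    [[-0.03,0,0.01],0],
    [[-0.03,0,0.01],0],
    [[-0.02,0,0.005],0],
    [[0,0,0],0]
  ]
}}

```text
time: 52.23
tool_pos: [0.3726, 0.093, 0.1497]
ee_rot: [-90.0, 0.1, 73.1]
ft_force: [-1.0, 0.9, 0.4]
finger_gap: 0.0665
```

```bash
python3 - <<'E'
from ov import *
f=9;a=np.radians(-16.7);tx,ty=.5433+.00556*np.cos(a),.3422+.00556*np.sin(a)
s=snapshot("scene");np.savez("sc9.npz",**s);cv2.imwrite("pics/s9.png",s["image"])
im=cv2.resize(s["image"][210:275,395:460],None,fx=f,fy=f,interpolation=cv2.INTER_CUBIC);im0=im.copy()
o=Q([395,210])
poly(im,s,PL(8),tx,ty,.026,a,(255,0,0),o,f);cv2.imwrite("pics/s9c.png",im)
t=snapshot("top");np.savez("tp9.npz",**t);cv2.imwrite("pics/t9.png",t["image"])
im=cv2.resize(t["image"][170:235,155:220],None,fx=f,fy=f,interpolation=cv2.INTER_CUBIC)
poly(im,t,PL(8),tx,ty,.026,a,(255,0,0),Q([155,170]),f);cv2.imwrite("pics/t9c.png",im)
print(ctrl.sense()["tool_pos"])
E
```

```text
[0.3758565  0.09490303 0.15021753]
```

View pics/t9.png

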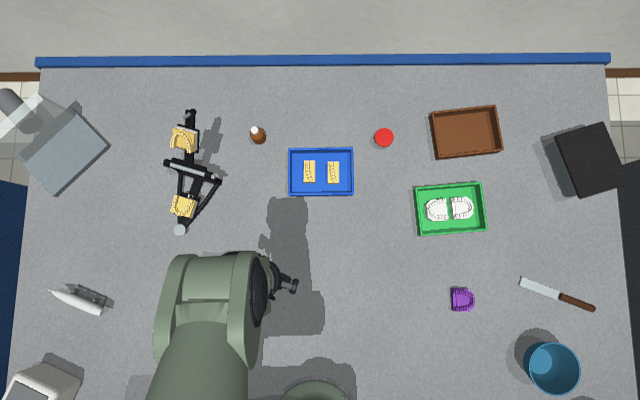

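View pics/s9c.png

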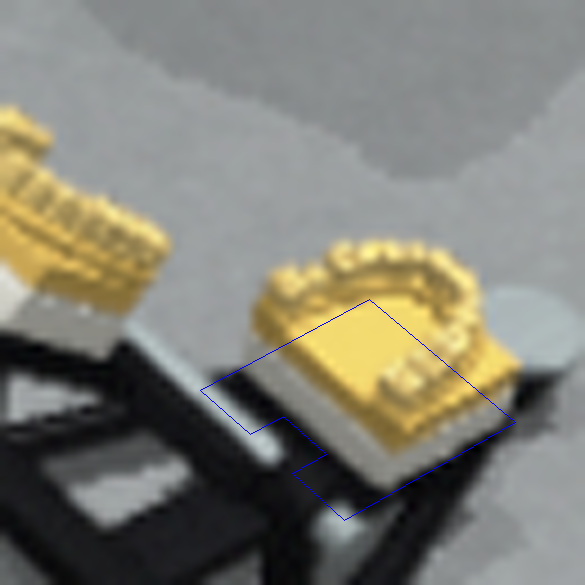

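View pics/t9c.png

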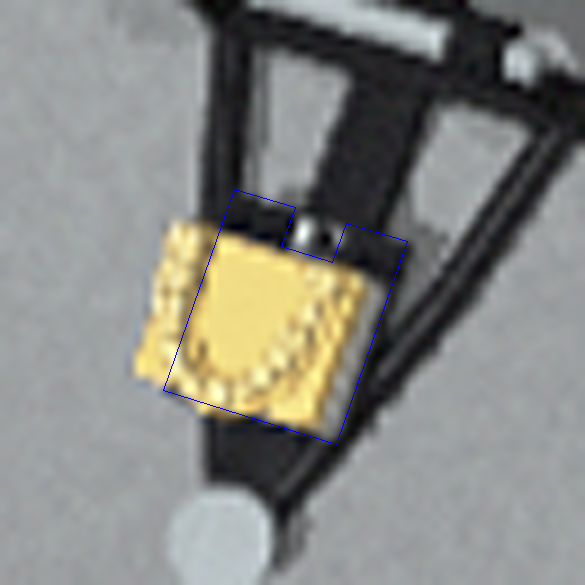

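View pics/s9.png

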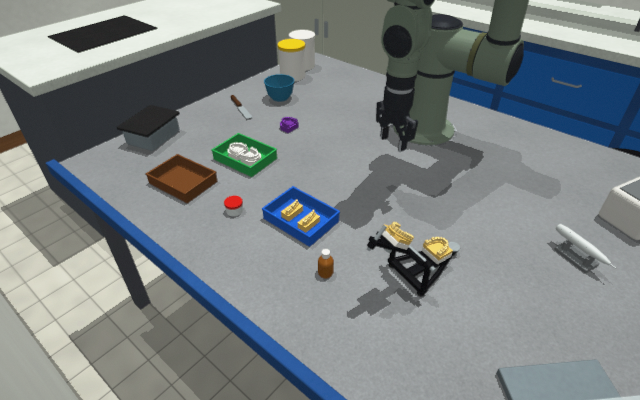

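```bash
python3 - <<'E'
from ov import *
t=dict(np.load("tp9.npz")); o=Q([178,185]); f=24
im=cv2.resize(t["image"][185:207,178:203],None,fx=f,fy=f,interpolation=cv2.INTER_CUBIC)
a=np.radians(-16.7);tx,ty=.5433+.00556*np.cos(a),.3422+.00556*np.sin(a)
poly(im,t,PL(8),tx,ty,.026,a,(255,0,0),o,f); seat(im,t,.5485,.3405,a,o,f)
cv2.imwrite("pics/key.png",im)
W=pts(t); hsv=cv2.cvtColor(t["image"],cv2.COLOR_BGR2HSV); u0,v0=165,190
Y=(hsv[...,0]>12)&(hsv[...,0]<35)&(hsv[...,1]>60); Y[:v0]=0;Y[225:]=0;Y[:,:u0]=0;Y[:,205:]=0
P=W[Y]*1000; c,s=np.cos(a),np.sin(a); d=P[:,:2]-[tx*1000,ty*1000]; L=np.stack([d@[c,s],d@[-s,c]],-1)
k=(abs(L[:,1])<10)&(L[:,0]>-8)&(L[:,0]<16); 
A=np.c_[L[k],np.ones(k.sum())]; co=np.linalg.lstsq(A,P[k,2],rcond=None)[0]; print("palate/floor plane tilt deg",np.degrees(co[:2]).round(1),"z",co[2].round(1),k.sum())
for y0 in(-30,-20,-10,0,10,20):
  q=(L[:,1]>y0)&(L[:,1]<=y0+10); print(y0,q.sum(),np.percentile(P[q,2],[50,95]).round(1) if q.any() else 0)
# pan casts
s0=hmask(t,.010)
for n in("yellow_prep","yellow_opposing","white_upper","white_lower"):
    print(n,[(round(float(q["p"]),2),np.round(q["xy"])) for q in pinpoint(n,"top")[:3]])
for x,y,m,z in((.639,-.044,'q',0),(.639,.02,'q',0),(.538,-.314,'w',0),(.544,-.382,'w',0)):
    u,v=np.round(proj(t,Q([[x,y,.03]]))[0]).astype(int); print(m,(u,v),"z max/med",np.nanpercentile(W[v-6:v+7,u-6:u+7,2],[50,98]).round(3))
E
```

```text
palate/floor plane tilt deg [-3.9 -0.7] z 57.9 68
-30 89 [59.2 70.8]
-20 60 [66.9 72.9]
-10 69 [58.4 70.4]
0 74 [58.6 71.1]
10 90 [63.2 72.7]
20 31 [59.5 71.3]
yellow_prep [(0.55, array([334., 174.]))]
yellow_opposing [(0.51, array([311., 172.]))]
white_upper [(0.78, array([460., 301.])), (0.57, array([460., 209.]))]
white_lower [(0.59, array([435., 206.]))]
q (np.int64(333), np.int64(171)) z max/med [0.025 0.04 ]
q (np.int64(309), np.int64(171)) z max/med [0.025 0.039]
w (np.int64(437), np.int64(209)) z max/med [0.025 0.04 ]
w (np.int64(463), np.int64(207)) z max/med [0.028 0.041]
```

View pics/key.png

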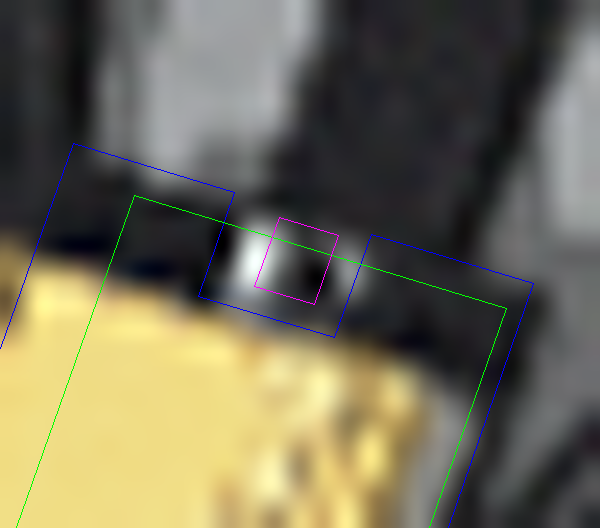

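```bash
python3 - <<'E'
from ov import *
for fn,tx,ty,a in(("tp9",.5486,.3406,-16.7),("top0",.4211,.1208,65.2),("top2",.4211,.1208,65.2)):
    t=dict(np.load(fn+".npz"));W=pts(t).reshape(-1,3)*1000;a=np.radians(a);c,s=np.cos(a),np.sin(a);d=W[:,:2]-[tx*1000,ty*1000];L=np.stack([d@[c,s],d@[-s,c]],-1)
    for nm,k in(("palate",(abs(L[:,1])<9)&(L[:,0]>-4)&(L[:,0]<16)&(W[:,2]>20)),("tabs",(abs(L[:,1])<25)&(abs(L[:,1])>10)&(L[:,0]>22)&(L[:,0]<30)&(W[:,2]>3))):
        A=np.c_[L[k],np.ones(k.sum())];co=np.linalg.lstsq(A,W[k,2],rcond=None)[0];print(fn,nm,k.sum(),np.degrees(co[:2]).round(1),"mean z",W[k,2].mean().round(1),"med",np.median(W[k,2]).round(1))
E
```

```text
tp9 palate 51 [-8.  -0.2] mean z 57.5 med 58.1
tp9 tabs 32 [-12.9   1.6] mean z 33.3 med 33.1
top0 palate 54 [-0.6 -0. ] mean z 32.0 med 32.1
top0 tabs 34 [1.  0.2] mean z 7.9 med 8.0
top2 palate 52 [-2.1 -0.6] mean z 31.8 med 32.0
top2 tabs 33 [-8.5  0.9] mean z 8.7 med 8.5
```

The plate is down. Its tabs read 33.3 mm and the cast's inner floor 57.5 mm, against 34 and 58 expected. The key stands inside the notch at crop (297,265), with bright seat visible on both sides. All the casts in the pans lie flat at the expected heights. Handing in.

```bash
python3 -c "
from h import *
print(ctrl.close_job(), ctrl.sense()['time'])"
```

```text
the job is handed in; nothing more can be done
the job is handed in; nothing more can be done
```

All five casts are put away and the job is handed in, at about 53 s of the 120 s allowed. The order was the two yellow quarters, then the two whites, then the mounted cast. Each was lowered in steps of about 0.5 mm until a light touch of 7 N or less, then released.

- **Pans:** the last pictures show the two yellow quarter-arches side by side in the blue pan and the two white casts side by side in the green pan. All are teeth up and flat, at the expected heights. The purple cast, brown pan, bottle and wax pot show no change of place.
- **Mounted cast:** it came to rest at the expected full-down height. The key shows inside the notch with seat visible on both sides. The plate tabs read 33.3 mm (34 expected) and the cast's inner floor 57.5 mm (58 expected).

**Disagreements:**
- Fitting a slope to the depth points gave -8° to -13° front to back on the seated cast. The same fit read 1° and -8.5° on the cast's tabs while it lay flat on the bench, so I took it as noise.
- The two camera fits of the seat origin differed by about 3 mm along its length. I aimed midway, and the cast went down without catching the key.

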